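# Clip a sample plate into the autosampler loading station

### The job

Load the blue sample plate into the white loading station: lift the station's spring clip by its red tab until it stays up by itself, slide the plate between the rails under the raised clip, grip-rib end trailing, fully home against the end stop, then lower the clip so that its foot rests on the plate. Keep the plate level on the way, leave the other loose things where they are, and let go of everything.

Things in the scene. Friction and masses are not known exactly. Their poses are not given: they have to be found in the camera images.
- home (a point): White loading station, fixed; base plate 328 x 120 x 10 mm, from x = -150 to +178 mm in this frame; its top is the floor the plate slides on. This point is where plate_mid lies with the plate fully home: 17 mm above the table, 7 above the floor. x axis = slide-in direction, z up.
- mouth (a point): Start of the two aluminium rails, on the station floor midway between them, 8 mm before home (x = -8 mm), 10 mm above the table. The rails are 12 mm tall, 58 mm apart inside, and run 86 mm on from here along x. Before this point a flared mouth widens the gap to about 80 mm, 30 mm back; nearer the robot than that the floor is open.
- stop (a point): Middle of the near face of the grey end stop (12 mm tall), on the station floor, 66 mm beyond home along x; the plate's leading end comes to rest against it.
- clip_hinge (a point): Hinge axis of the station's spring clip, 100 mm beyond home along the station's x and 34 mm above the table. The axis runs along y. Frame parallel to home's. Behind it, up to 75 mm further along x and 45 mm high, sits the toggle spring that works the clip.
- clip (a joint): Spring clip angle, rad. 0 = shut on nothing (steel strap level, reaching 78 mm from the hinge towards the station's -x); opens upward to its stop at 0.8. Over-centre spring: below about 0.45 it pulls itself shut, above it holds itself open; lifting at the tab takes about 5 N. At 0 the foot leaves only 6 mm over the floor, so the plate passes only under a raised clip. Resting on the plate: about 0.11.
- clip_foot (a point): Centre of the clip's black rubber foot, a cross bar of radius 5 mm, 40 mm long, under the strap's free end: 75 mm from the hinge along the strap, 13 mm below the strap's mid-plane. The strap is 24 mm wide, 4 mm thick. Turns with the clip.
- clip_tab (a point): Centre of the clip's red tab: 18 mm along the strap, 12 across (along y), 36 tall, standing square on the strap. From the hinge: 66 mm towards -x and 20 mm above the strap's mid-plane at angle 0. Tab's top is 18 mm above this point, the strap's face 18 below. Pinch it across its 12 mm from above. The frame turns with the clip.
- plate_mid (a point): Centre of the slab of the loose blue sample plate, 130 x 54 x 14 mm, about 0.15 kg, lying on the table at the start (this point 7 mm above its underside). x axis along its length, pointing away from the grip rib's end: the +x end goes in first; z up.
- plate_rib (a point): Centre of the blue grip rib on the plate: 50 (along x) x 14 (across) x 34 mm (tall), standing on the slab's top; at x = -28 mm, y = 0 and 24 mm above plate_mid. Its top is 17 mm above this point and the slab's top 17 mm below it. Pinch it across its 14 mm from above.
- spatula: Bystander: black-handled spatula 160 mm long lying between the work places; origin under its middle.
- amber: Bystander: amber bottle, 66 mm diameter, 120 mm tall; origin at its underside.
- jar: Bystander: white jar, blue cap, 72 mm diameter, 75 mm tall; origin at its underside.
- rack: Bystander: green open compartment box 120 x 90 x 40 mm; origin at its underside.
- column: Bystander: steel column with two dark square ends, 160 mm long, 20 mm thick, lying; origin at its underside.
- tipbox: Bystander: grey box with orange lid, 122 x 82 x 63 mm; origin at its underside.
- wrench: Bystander: steel wrench 150 mm long; origin under its middle.
Things that resemble listed ones, but are neither listed nor needed, are in the scene too. What is shaped like the part that bears plate_mid but turquoise or yellow is not meant.

How it is judged (in metres and radians):
On the way, in this order (a step that is already met when the one before it is completed fails the run):
1. the clip is lifted to its open position (value of joint clip above 0.55 rad), for 0.2 s.
2. the plate is home under the raised clip (value of joint clip above 0.5 rad and x of plate_mid in the frame of home between -0.008 and 0.006 m and y of plate_mid in the frame of home between -0.005 and 0.005 m and z of plate_mid in the frame of home below 0.008 m and x of plate_rib in the frame of home below 0 m), for 0.2 s.
At the end, for the whole second after the job is handed in: The plate lies flat on the station floor (height within 3 mm), rib end trailing, within 8 mm of fully home along the slide, 5 mm sideways and 0.1 rad; the clip is at rest with its foot on the plate (angle 0.07 to 0.15 rad) (x of plate_mid in the frame of home between -0.008 and 0.006 m and y of plate_mid in the frame of home between -0.005 and 0.005 m and z of plate_mid in the frame of home between -0.003 and 0.003 m and x of plate_rib in the frame of home below 0 m and angle between the x axis of plate_mid and the x axis of home, either way round below 0.1 rad and value of joint clip between 0.07 and 0.15 rad and velocity of joint clip between -0.05 and 0.05 rad/s); the robot touches nothing.
It fails at once if the plate is tipped by more than about 30 degrees (angle between plate_mid's own z axis and vertical above 0.5 rad).
It fails at once if another loose thing is moved by more than 40 mm (distance of any of spatula, amber, jar, rack, column, tipbox, wrench from where it was at the start of the episode above 0.04 m).
It also fails if it takes over 67 s, if anything falls off the work surface, if the arm or the gripper's body presses on something with over 40 N, if the wrist force passes 120 N, or if a joint passes its speed limit or range.

### The arm

A 6-joint arm with a two-finger parallel gripper is mounted at the origin on the work surface. World frame = base frame: x ahead of the robot, y to its left, z up, the work surface at z = 0. Lengths are in mm, angles in rad, forces in N, time in s.
With the tool pointing down it reaches from about 350 to 775 mm from the base axis. Payload 7.3 kg.
Tool frame: the origin (TCP) lies midway between the tips of the shut fingers; the grasp point (between the pads) lies 19 mm behind it; x points along the fingers, y is the direction in which the jaws open and shut, and the axes are right-handed (so a half turn about x gives the same grasp; the last joint's range is limited). The gripper opens to 92 mm and grips with 3 to 60 N. Pads are 19 mm wide; open, the fingers measure 130 mm over their backs; the gripper's body (75 mm by 190 mm) begins 47 mm behind the grasp point.
Start: joints at [1.162, 0.342, 1.524, -0, 1.275, -0.146], TCP at [136.373, 507.001, 193.941] pointing down, gripper open.
Joint ranges: [-2.53, 2.53], [-0.77, 2.02], [0.04, 2.7], [-1, 4.14], [0.28, 2.66], [-3.11, 3.11]. Speed limits (rad/s): [2.57, 2.57, 3.14, 3.14, 3.14, 3.14].

### API

Orientations are given as [roll, pitch, yaw] about the fixed x, y, z axes, in that order (R = Rz(yaw) Ry(pitch) Rx(roll)).
In Python, from plant import bot gives the robot as it stands. The module is installed in compiled form; this text tells all that it offers.
- The arm moves only by the shell command python3 -m handwheel 'ROWS' [OPENING]. ROWS is JSON, a list that holds one entry, the list of rows, each a list of 4 numbers: the shift along the tool's x, y, z in cm, then the turn about the tool's x in rad. A call has 1 to 8 rows; each row shifts and turns the commanded pose from where the row before left it, along the tool's axes as they then stand; what a row does not reach is not made up. A row lasts 1/12 s, in which the tool goes at most 41.7 mm and 7.16 degrees, less where a joint would pass 70% of its speed; a pose out of reach is approached as far as the arm can. A call is refused whole if a number of a shift passes 4.17 or a number of a turn 0.125, either way. A call with a gripper value outside its range is refused whole. OPENING is the opening, from 0 (shut) to 1 (fully open), set as the call begins (- or left out, the last holds). The fingers move at their own pace and stop on an object; the grip force is fixed at half the most. Time passes only in rows, so rows that do not move let the fingers close. It gives the time, the measured TCP pose, the force and the opening at its end, in the units of the state.
- bot.get_obs(): the state, without advancing time (a new reading comes with each control period).
- bot.capture(name): name is "scene" or "top" or "wrist"; returns (picture, depth): 384x512x3 uint8, red, green, blue; 384x512 float32, mm along the optical axis (not along the pixel's ray), 0 where there is no reading.
- bot.camera_model(name): a dict with "fx", "fy", "cx", "cy" (pixels), "position" and "rotation" of the camera in the world. Camera axes: x right, y down, z forward; pixel columns grow to the right and rows downward; lengths in mm; the calibration is good to about 2 mm. The wrist camera is an equidistant fisheye: a pixel r from the principal point sees the ray r / f radians off the axis. A picture is of the moment at which its call begins: read the wrist's pose just before it. camera_model takes no time and is no camera call; for the wrist camera it gives the pose at the moment of the call.
- bot.close_job(): hands the job in, once; it reports no verdict.
Trained networks look in the newest picture that a camera, given by its name, has taken for a name from the list of things; names that differ only in an ending like _2 or _b are one class to them, and where a whole thing is asked for, a point or a joint stands for the part that bears it (a point fixed in the world has none). Each returns a list of dicts, best first, with "conf" (0 to 1); they miss things now and then, are a little off and sometimes report something else, mostly with a low value. They report only what shows in the picture. A call takes as long as a camera call. They do not tell look-alikes from the thing itself.
- bot.find_in(camera, label): "bbox" ([left, top, width, height] in pixels, round what is visible of it).
- bot.spot_point(camera, label): "point" ([column, row] in pixels: a listed point, or the origin of a listed thing).
The state is a dict: "time": time; "joint_positions": joint angles; "dq": joint speeds; "tau": joint torques, N m; "tool_pos": TCP position; "tcp_rot": TCP orientation; "contact_force": force on the tool from outside, world axes, zero at the start; "moment": the same for the moment, N m; "grip_width": finger opening in mm.
Only numpy, scipy, OpenCV 4.12 (cv2) and the standard library are available. Lean on these libraries where they do the work, as an engineer would, in place of code of your own. Each camera call takes 0.05 s, during which the arm holds its last target.

## Working session

There is one attempt and no reset: what is moved stays moved. The work goes in short steps, Python scripts to look and compute and a shell command to move; the robot and the scene stay as the last step left them, time stands still between calls to the robot, and variables do not carry over. Pictures are saved under pics/ and viewed, and the job is handed in when it is done.

```bash
mkdir -p pics
cat > h.py <<'E'
import numpy as np, cv2
from plant import bot
def R(r,p,y):
    from scipy.spatial.transform import Rotation as Q
    return Q.from_euler('xyz',[r,p,y]).as_matrix()
def save(n,im): cv2.imwrite('pics/'+n+'.png',cv2.cvtColor(im,cv2.COLOR_RGB2BGR))
def px2w(cam,u,v,d):
    m=bot.camera_model(cam)
    p=np.array([(u-m['cx'])/m['fx']*d,(v-m['cy'])/m['fy']*d,d])
    return np.array(m['rotation'])@p+np.array(m['position'])
def ray_z(cam,u,v,z):
    m=bot.camera_model(cam); o=np.array(m['position'])
    r=np.array(m['rotation'])@np.array([(u-m['cx'])/m['fx'],(v-m['cy'])/m['fy'],1])
    return o+r*(z-o[2])/r[2]
def w2px(cam,p):
    m=bot.camera_model(cam); q=np.array(m['rotation']).T@(np.array(p)-np.array(m['position']))
    return np.array([m['fx']*q[0]/q[2]+m['cx'],m['fy']*q[1]/q[2]+m['cy']])
E
python3 - <<'E'
from h import *
print(bot.get_obs())
for c in ['scene','top']:
    im,d=bot.capture(c); save(c+'0',im); np.save(c+'0.npy',d); np.save(c+'0i.npy',im)
    print(c,bot.camera_model(c))
    for l in ['plate_mid','plate_rib','home','mouth','stop','clip_hinge','clip_tab','clip_foot']:
        print(l,[(np.round(x['point']).tolist(),round(x['conf'],2)) for x in bot.spot_point(c,l)])
E
```

```text
{'time': 0.0, 'joint_positions': array([ 1.16200375e+00,  3.42718854e-01,  1.52497924e+00,  2.24590015e-05,
        1.27539489e+00, -1.46017912e-01]), 'dq': array([-0.00075673,  0.00291023, -0.00120582,  0.00127635, -0.00061537,
       -0.00134469]), 'tau': array([ 3.82552080e-04, -4.31232512e+01, -2.44226682e+01,  7.18720886e-02,
        5.58517501e-02, -1.05313893e-04]), 'tool_pos': array([136.17944433, 506.57897404, 193.26018889]), 'tcp_rot': array([-1.73112764,  1.56929584, -1.99390886]), 'contact_force': array([-1.21044748, -0.58025797, -0.14900785]), 'moment': array([ 0.01966069, -0.01348859,  0.01020049]), 'grip_width': 91.85282201323925}
scene {'fx': 351.68607380716395, 'fy': 351.68607380716395, 'cx': 260.0821629546953, 'cy': 196.12720890477266, 'position': array([1025.16820958,  -75.37970573,  926.3545129 ]), 'rotation': array([-2.61421489,  0.00683696,  1.39256145])}
plate_mid [([188.0, 158.0], 0.6), ([206.0, 212.0], 0.59), ([221.0, 266.0], 0.58)]
plate_rib [([184.0, 152.0], 0.91), ([208.0, 199.0], 0.79), ([229.0, 256.0], 0.6)]
home [([316.0, 200.0], 0.98)]
mouth [([311.0, 
[... 185 characters left out ...]
3.0], 0.73), ([313.0, 204.0], 0.7)]
top {'fx': 404.34163110578567, 'fy': 404.34163110578567, 'cx': 262.0358423084437, 'cy': 195.39840598997742, 'position': array([ 444.33142667,   12.05760348, 1425.09941216]), 'rotation': array([-3.05822137, -0.01486121, -1.57734397])}
plate_mid [([295.0, 155.0], 0.95), ([312.0, 266.0], 0.78), ([303.0, 206.0], 0.56)]
plate_rib [([325.0, 270.0], 0.68), ([301.0, 215.0], 0.6), ([291.0, 163.0], 0.56)]
home [([215.0, 202.0], 0.97), ([141.0, 221.0], 0.46)]
mouth [([213.0, 204.0], 0.7)]
stop [([215.0, 184.0], 0.56)]
clip_hinge [([216.0, 173.0], 0.8)]
clip_tab [([211.0, 190.0], 0.65), ([210.0, 196.0], 0.16)]
clip_foot [([213.0, 195.0], 0.66), ([215.0, 168.0], 0.32)]
```

```bash
sed -i "s/np.array(m\['rotation'\])/R(*m['rotation'])/g" h.py
python3 - <<'E'
from h import *
for c in ['scene','top']:
    im=np.load(c+'0i.npy'); save(c+'0b',cv2.resize(im,(800,600),interpolation=cv2.INTER_CUBIC))
E
```

```text
(no output)
```

View pics/scene0b.png

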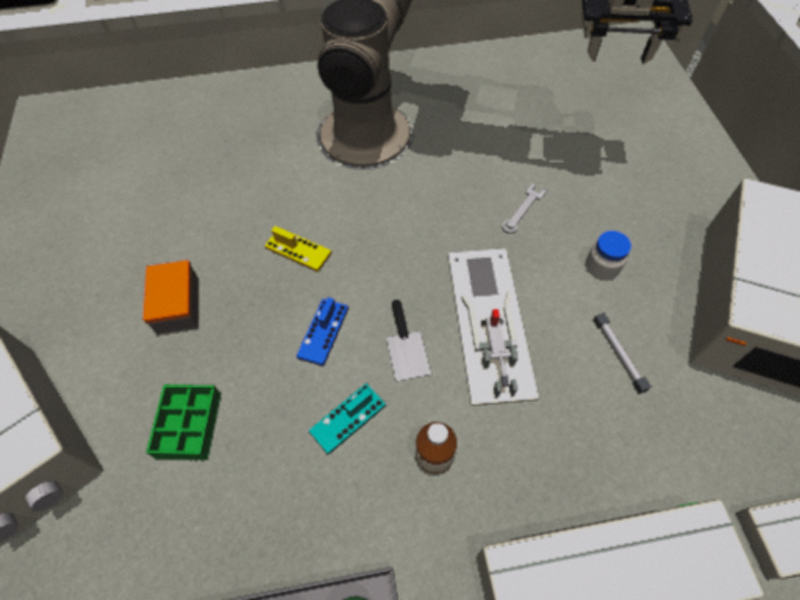

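View pics/top0b.png

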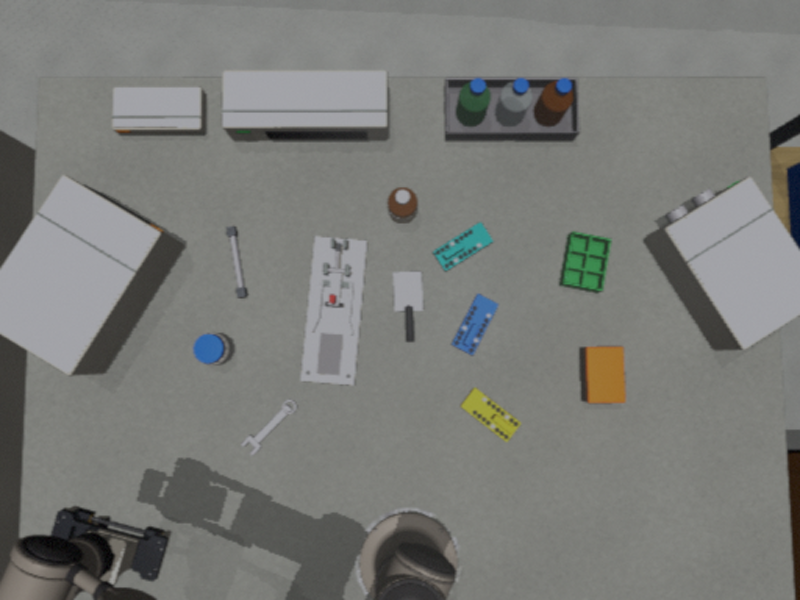

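The top view shows blue (474,325), turquoise (462,247) and yellow (491,414) plates. The blue one fits the description. I'll check it in an enlarged crop and measure it.

```bash
cat > meas.py <<'E'
from h import *
def cloud(c,d,msk):
    m=bot.camera_model(c); v,u=np.nonzero(msk&(d>0)); z=d[v,u]
    p=np.stack([(u-m['cx'])/m['fx']*z,(v-m['cy'])/m['fy']*z,z],1)
    return p@R(*m['rotation']).T+np.array(m['position']),u,v
E
python3 - <<'E'
from meas import *
im=np.load('top0i.npy'); d=np.load('top0.npy')
sim=np.load('scene0i.npy'); sd=np.load('scene0.npy')
a=cv2.resize(im[145:250,180:330],(750,525),interpolation=cv2.INTER_CUBIC)
save('crop_top',a)
b=cv2.resize(sim[150:270,180:350],(800,565),interpolation=cv2.INTER_CUBIC); save('crop_scene',b)
for c,i,dd in [('top',im,d),('scene',sim,sd)]:
    hsv=cv2.cvtColor(i,cv2.COLOR_RGB2HSV)
    blue=(hsv[...,0]>105)&(hsv[...,0]<125)&(hsv[...,1]>130)&(hsv[...,2]>60)
    n,l,st,ce=cv2.connectedComponentsWithStats(blue.astype(np.uint8))
    for k in range(1,n):
        if st[k,4]>80:
            P,u,v=cloud(c,dd,l==k)
            print(c,'blue',st[k],ce[k].round(1),P.mean(0).round(1), np.percentile(P[:,2],[5,25,50,75,95]).round(1))
            for zt in (14,17):pass
            # rays at slab top
            if 200<ce[k][0]<330:
                low=(P[:,2]<26)
                r=cv2.minAreaRect(P[low][:,:2].astype(np.float32)); print('low rect',r)
                hi=P[:,2]>38
                r=cv2.minAreaRect(P[hi][:,:2].astype(np.float32)); print('rib',hi.sum(),P[hi].mean(0),r)
# station in top
P,u,v=cloud('top',d,np.ones(d.shape,bool))
tab=(P[:,0]>200)&(P[:,0]<700)&(abs(P[:,1])<60)
print('table z',np.percentile(P[:,2][(abs(P[:,0]-300)<40)&(abs(P[:,1]+30)<40)],[5,50,95]))
E
```

```text
top blue [292 189  26  36 324] [304.5 205.2] [ 526.6 -157.5   21.2] [10.2 13.1 15.5 19.  50.3]
low rect ((520.8524169921875, -154.70907592773438), (48.34580993652344, 125.62969207763672), 61.94475173950195)
rib 60 [ 495.59851505 -143.29543963   48.3683906 ] ((495.9027404785156, -143.29824829101562), (12.814517974853516, 49.286373138427734), 62.51453399658203)
top blue [124 214  19  18 276] [133.2 222.5] [469.1 419.4  74.2] [70.1 72.7 74.7 76.5 79.1]
scene blue [382 148  22  18 312] [392.5 156.6] [471.2 421.9  72.2] [66.6 71.9 73.1 74.1 76.1]
scene blue [190 191  32  42 680] [206.1 212. ] [ 526.8 -151.9   17.2] [ 9.3 11.2 12.6 14.7 46.3]
low rect ((516.043212890625, -152.47576904296875), (60.942596435546875, 139.4293975830078), 62.134769439697266)
rib 82 [ 499.32528423 -138.15093899   45.48397345] ((497.8834533691406, -138.58103942871094), (15.090907096862793, 47.16883087158203), 61.68408203125)
table z [-4.82460962  0.25766969  5.09567049]
```

View pics/crop_top.png

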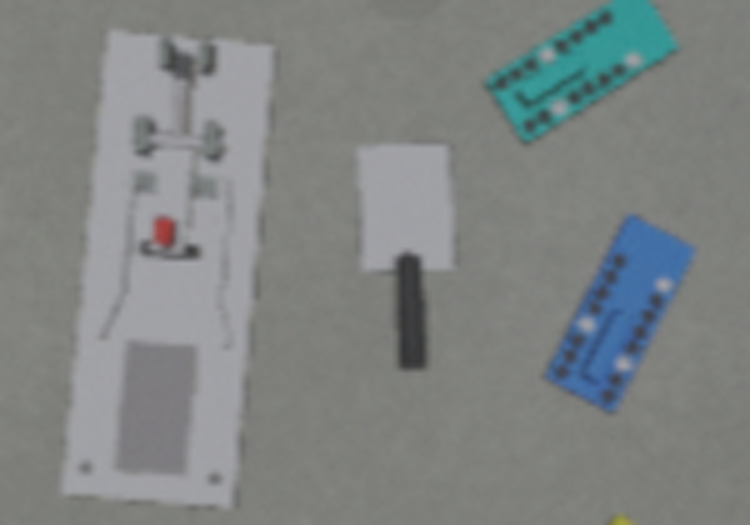

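View pics/crop_scene.png

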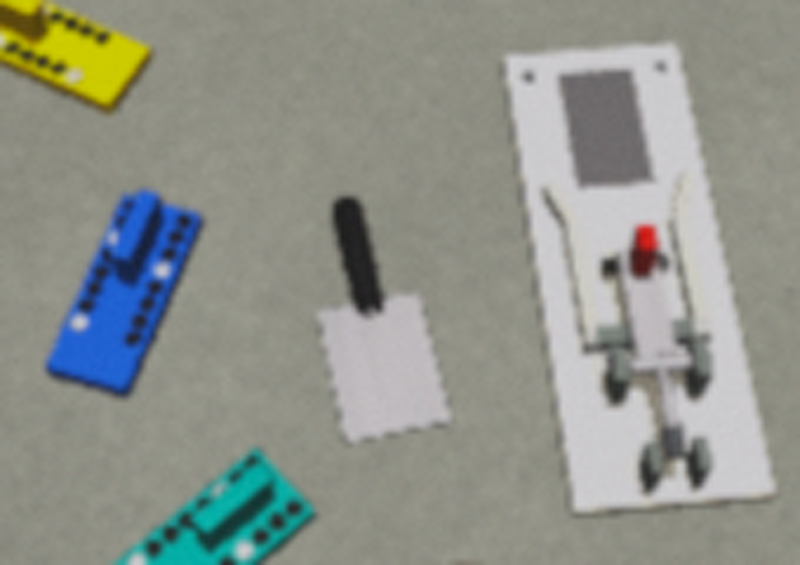

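The crop shows the blue plate with its rib at the lower (robot) end. Next I'll fit the station pose.

Run:
```python
from meas import *
for c,box in [('top',(140,260,180,242)),('scene',(155,262,280,350))]:
    im=np.load(c+'0i.npy'); g=im.min(2).astype(np.uint8); hsv=cv2.cvtColor(im,cv2.COLOR_RGB2HSV)
    r0,r1,c0,c1=box; sub=cv2.resize(g[r0:r1,c0:c1],None,fx=4,fy=4,interpolation=cv2.INTER_LINEAR)
    t,m=cv2.threshold(sub,0,255,cv2.THRESH_OTSU)
    n,l,st,ce=cv2.connectedComponentsWithStats(m); k=1+np.argmax(st[1:,4])
    cs,_=cv2.findContours((l==k).astype(np.uint8),cv2.RETR_EXTERNAL,cv2.CHAIN_APPROX_NONE)
    q=max(cs,key=len)[:,0].astype(float)
    uv=(q+.5)/4-.5+np.array([c0,r0])
    W=np.array([ray_z(c,u,v,10)[:2] for u,v in uv]).astype(np.float32)
    if c=='scene': pass
    r=cv2.minAreaRect(W); print(c,t,r); 
    bp=cv2.boxPoints(r); print(bp.round(1))
    ang=np.deg2rad(r[2]); 
    if r[1][0]<r[1][1]: ang-=np.pi/2
    ang=(ang+np.pi/2)%np.pi-np.pi/2
    x=np.array([np.cos(ang),np.sin(ang)]); ctr=np.array(r[0]); home=ctr-14*x
    print('yaw',ang,'home',home,'predtab', home+ (100-66)*x)
    print({n:[np.round(ray_z(c,*p['point'],z)[:2],1) for p in bot.spot_point(c,n)[:1]] for n,z in [('home',17),('mouth',10),('stop',10),('clip_hinge',34),('clip_tab',54),('clip_foot',21)]})
    vis=cv2.resize(im[r0:r1,c0:c1],None,fx=5,fy=5,interpolation=cv2.INTER_CUBIC)
    for b in bp:
        p=w2px(c,[b[0],b[1],10]); cv2.circle(vis,tuple(int((p[i]-[c0,r0][i]+.5)*5) for i in (0,1)),4,(255,0,0),1)
    for d,y,z in [(0,0,17),(-8,29,10),(-8,-29,10),(66,0,10),(34,0,54)]:
        p=w2px(c,[*(home+d*x+y*np.array([-x[1],x[0]])),z]); cv2.circle(vis,tuple(int((p[i]-[c0,r0][i]+.5)*5) for i in (0,1)),3,(0,255,0),1)
    save('st_'+c,vis)
```

```text
top 140.0 ((554.7333374023438, 160.73997497558594), (121.53355407714844, 328.36456298828125), 84.76271057128906)
[[385.7 115.2]
 [712.7  85.2]
 [723.8 206.3]
 [396.8 236.2]]
yaw -0.09140794441089861 home [540.79178458 162.01790486] predtab [574.64984144 158.91436086]
{'home': [array([539. , 155.8])], 'mouth': [array([531.8, 161.4])], 'stop': [array([604.9, 154.3])], 'clip_hinge': [array([639.8, 149.9])], 'clip_tab': [array([576.8, 164. ])], 'clip_foot': [array([564.2, 161. ])]}
scene 161.0 ((554.6180419921875, 164.115478515625), (120.1723403930664, 327.7723388671875), 84.8298110961914)
[[386.  119. ]
 [712.4  89.5]
 [723.3 209.2]
 [396.8 238.7]]
yaw -0.09023681932153638 home [540.67500211 165.37708022] predtab [574.53667039 162.31319037]
{'home': [array([544.6, 173.4])], 'mouth': [array([516.8, 167. ])], 'stop': [array([603.3, 167.2])], 'clip_hinge': [array([640.9, 153.5])], 'clip_tab': [array([545.4, 152.5])], 'clip_foot': [array([557.4, 168.6])]}
```

View pics/st_top.png

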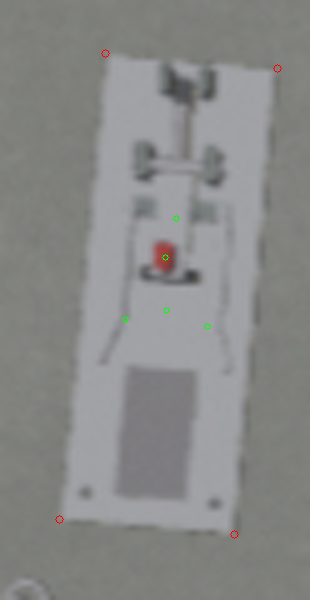

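View pics/st_scene.png

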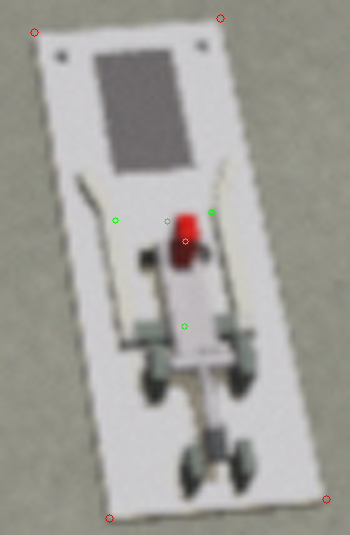

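```bash
cat >> h.py <<'E'
def st(): 
    o=bot.get_obs(); M=R(*o['tcp_rot']); return o,M
def goto(p,yaw=None):
    """print needed tool-axis shift (cm) to reach world TCP p; yaw= direction of tool z or y axis"""
    o,M=st(); d=(np.array(p)-o['tool_pos'])/10
    # jaw axis
    y=M[:,1]; jaw=np.arctan2(y[1],y[0])
    print('t',round(o['time'],2),'tcp',o['tool_pos'].round(1),'F',o['contact_force'].round(1),'w',round(o['grip_width'],1),'jaw',round(jaw,4))
    print('shift now',(M.T@d).round(2))
    if yaw is not None:
        t=(yaw-jaw+np.pi/2)%np.pi-np.pi/2   # world turn
        # turn about tool x (x = -z world) => sign flips
        s=-t; Rx=np.array([[1,0,0],[0,np.cos(s),-np.sin(s)],[0,np.sin(s),np.cos(s)]])
        print('turn',round(s,3),'shift after turn',((M@Rx).T@d).round(2),'q6',o['joint_positions'][5])
E
python3 - <<'E'
from h import *
o,M=st(); print(M.round(3)); 
m=bot.camera_model('wrist'); print(m, (R(*m['rotation'])).round(3))
goto([500,165,260],np.pi/2-.091)
E
```

```text
[[ 0.     0.26   0.966]
 [ 0.     0.966 -0.26 ]
 [-1.     0.     0.   ]]
{'fx': 297.3186396354542, 'fy': 297.3186396354542, 'cx': 255.04049851937398, 'cy': 190.83688324865182, 'position': array([ 70.97107962, 526.23944337, 384.15956969]), 'rotation': array([ 2.88162097e+00, -1.85398470e-04,  1.30781238e+00])} [[ 0.26   0.933  0.248]
 [ 0.966 -0.251 -0.067]
 [ 0.     0.257 -0.966]]
t 1.5 tcp [136.4 507.  194. ] F [-0.1  1.   0.1] w 91.8 jaw 1.308
shift now [ -6.61 -23.58  44.  ]
turn -0.172 shift after turn [ -6.61 -30.75  39.32] q6 -0.14599926632798377
```

```bash
python3 -m handwheel '[[[-2,-2,2.5,-0.086],[-2,-2,2.5,-0.086],[-2,-2.4,2.8,0],[0,-2.4,3.0,0],[0,-2.4,3.0,0],[0,-2.4,3.0,0],[0,-2.4,3.0,0],[0,-2.4,3.0,0]]]'; python3 -m handwheel '[[[0,-2.4,3.0,0],[0,-2.4,3.0,0],[0,-2.4,3.0,0],[0,-2.4,3.0,0],[0,-2.4,3.0,0],[0,0,0,0]]]'
python3 - <<'E'
from h import *
goto([480,165,250],np.pi/2-.091)
m=bot.camera_model('wrist'); im,d=bot.capture('wrist'); save('w1',cv2.resize(im,(800,600),interpolation=cv2.INTER_CUBIC)); np.savez('w1.npz',im=im,d=d,f=m['fx'],cx=m['cx'],cy=m['cy'],p=m['position'],R=R(*m['rotation']))
E
```

```text
time: 2.17
tool_pos: [341.4, 296.3, 254.1]
tcp_rot: [0.814, 1.57, 0.724]
contact_force: [0.0, 0.3, -0.5]
grip_width: 91.8
time: 2.67
tool_pos: [483.0, 160.0, 253.2]
tcp_rot: [-0.794, 1.568, -0.89]
contact_force: [-1.1, 0.2, -0.3]
grip_width: 91.4
t 2.67 tcp [483.  160.  253.2] F [-1.1  0.2 -0.3] w 91.4 jaw 1.4746
shift now [ 0.32  0.47 -0.35]
turn -0.005 shift after turn [ 0.32  0.47 -0.35] q6 -1.3035973556593057
```

View pics/w1.png

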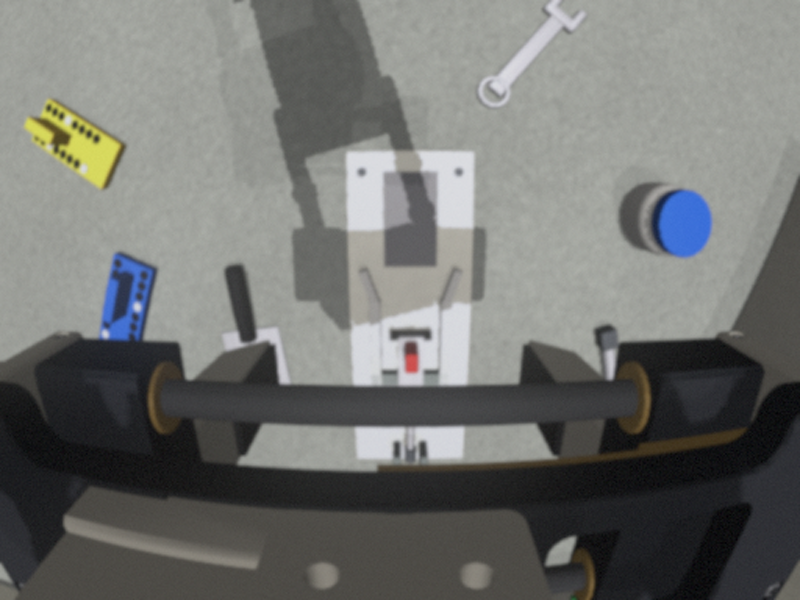

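The wrist view shows the tab at about (411,357), the mouth flare at (370..455,270) and the near base corners at (347,152) and (474,152). Clip, rails and base are collinear.

```bash
cat >> h.py <<'E'
def fray(W,u,v):
    dx,dy=u-W['cx'],v-W['cy']; r=np.hypot(dx,dy); th=r/W['f']; s=np.sin(th)/r if r>0 else 0
    return W['R']@np.array([dx*s,dy*s,np.cos(th)])
def fz(W,u,v,z):
    r=fray(W,u,v); return W['p']+r*(z-W['p'][2])/r[2]
def grab(name):
    m=bot.camera_model('wrist'); im,d=bot.capture('wrist')
    W=dict(im=im,d=d,f=m['fx'],cx=m['cx'],cy=m['cy'],p=m['position'],R=R(*m['rotation']))
    np.savez(name+'.npz',**W); return W
E
python3 - <<'E'
from h import *
W=dict(np.load('w1.npz')); im=W['im']
save('w1c',cv2.resize(im[90:300,210:315],None,fx=5.0,fy=2.8,interpolation=cv2.INTER_CUBIC) if 0 else cv2.resize(im[90:250,205:320],None,fx=3.7,fy=3.7,interpolation=cv2.INTER_CUBIC))
hsv=cv2.cvtColor(im,cv2.COLOR_RGB2HSV)
red=((hsv[...,0]<8)|(hsv[...,0]>172))&(hsv[...,1]>150)
v,u=np.nonzero(red&(np.indices(red.shape)[1]<300)&(np.indices(red.shape)[1]>220))
print('red',u.mean(),v.mean(),u.min(),u.max(),v.min(),v.max(), fz(W,u.mean(),v.mean(),60))
vt=v.min(); print('top edge', )
z=W['d'][v,u]; P=np.array([W['p']+fray(W,a,b)/(W['R'].T@fray(W,a,b))[2]*c for a,b,c in zip(u,v,z)])
print(P.mean(0), P.min(0),P.max(0))
h=P[:,2]>62; print('top face',P[h].mean(0),h.sum())
s=1/1.5625
for n,a,b in [('nl',347,152),('nr',474,152),('fl',356,458),('fr',464,458)]:
    print(n,fz(W,(a+.5)*s-.5,(b+.5)*s-.5,10))
for n,a,b in [('flareL',363,268),('flareR',461,268),('railL',380,302),('railR',442,302)]:
    print(n,fz(W,(a+.5)*s-.5,(b+.5)*s-.5,22))
E
```

```text
red 263.0 232.175 261 265 228 236 [577.9361173  163.13017898  60.        ]
top edge
[573.02098247 163.28740972  71.61052009] [566.99757058 160.23140722  69.54011794] [579.43599917 166.50020071  72.95217974]
top face [573.02098247 163.28740972  71.61052009] 40
nl [386.93014508 122.34932749  10.        ]
nr [397.61161327 239.30356942  10.        ]
fl [709.60377923  91.20297043  10.        ]
fr [721.8968094  211.37821994  10.        ]
flareL [495.2990983  126.60588621  22.        ]
flareR [503.90112509 217.14292658  22.        ]
railL [529.27341034 138.84399802  22.        ]
railR [534.87698226 197.02682451  22.        ]
```

View pics/w1c.png

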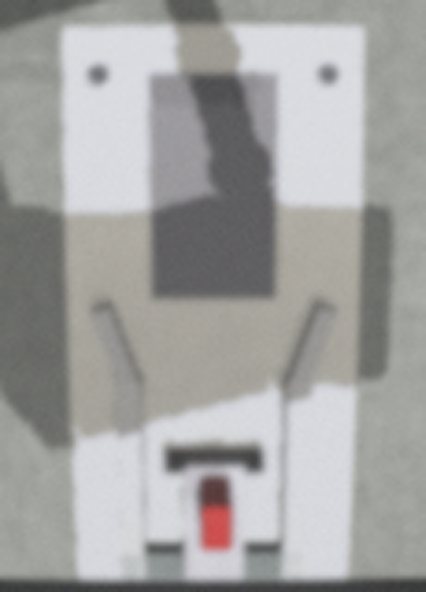

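Run:
```python
from h import *
goto([573.3,163.5,41.5],np.pi/2-.091)
```

```text
t 2.72 tcp [480.8 162.2 253.2] F [-0.3  0.  -0.6] w 91.7 jaw 1.4752
shift now [21.16  1.03  9.2 ]
turn -0.005 shift after turn [21.16  0.99  9.21] q6 -1.3007012473232689
```

```bash
python3 -m handwheel '[[[2.2,0.2,1.8,-0.005],[2.2,0.2,1.8,0],[2.2,0.2,1.8,0],[2.2,0.2,1.8,0],[2.2,0.2,2,0],[2.2,0,0,0],[0,0,0,0],[0,0,0,0]]]'
python3 - <<'E'
from h import *
goto([573.3,163.5,41.5],np.pi/2-.091)
W=grab('w2'); save('w2',cv2.resize(W['im'],(800,600)))
E
```

```text
time: 3.38
tool_pos: [570.0, 167.5, 121.1]
tcp_rot: [-2.998, 1.568, -3.083]
contact_force: [0.9, -0.4, 0.6]
grip_width: 91.5
t 3.38 tcp [570.  167.5 121.1] F [ 0.9 -0.4  0.6] w 91.5 jaw 1.486
shift now [ 7.96 -0.36  0.39]
turn 0.006 shift after turn [ 7.96 -0.36  0.39] q6 -1.3295416334523518
```

View pics/w2.png

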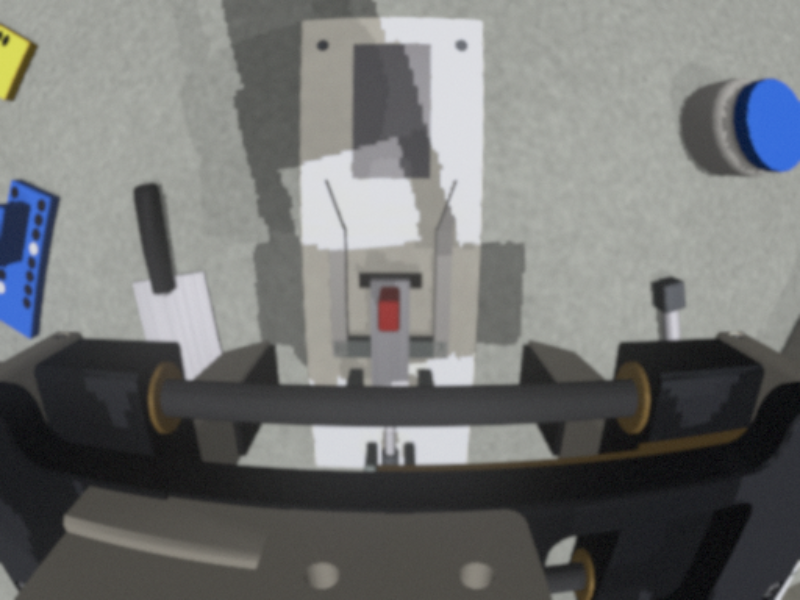

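The tab is at (389,310), slightly left of the jaw centre (400). That agrees with the computed −3.6 mm correction.

```bash
python3 -m handwheel '[[[1.5,-0.2,0.2,0.006],[1.5,-0.2,0.2,0],[1.5,0,0,0],[1.0,0,0,0],[0,0,0,0],[0,0,0,0]]]'
python3 - <<'E'
from h import *
goto([573.3,163.5,41.5],np.pi/2-.091)
W=grab('w3'); save('w3',cv2.resize(W['im'],(800,600)))
E
```

```text
time: 3.93
tool_pos: [575.3, 162.7, 67.9]
tcp_rot: [0.358, 1.57, 0.267]
contact_force: [0.2, -0.2, 0.2]
grip_width: 92.0
t 3.93 tcp [575.3 162.7  67.9] F [ 0.2 -0.2  0.2] w 92.0 jaw 1.4794
shift now [ 2.64  0.06 -0.21]
turn -0.0 shift after turn [ 2.64  0.06 -0.21] q6 -1.3321152907324196
```

View pics/w3.png

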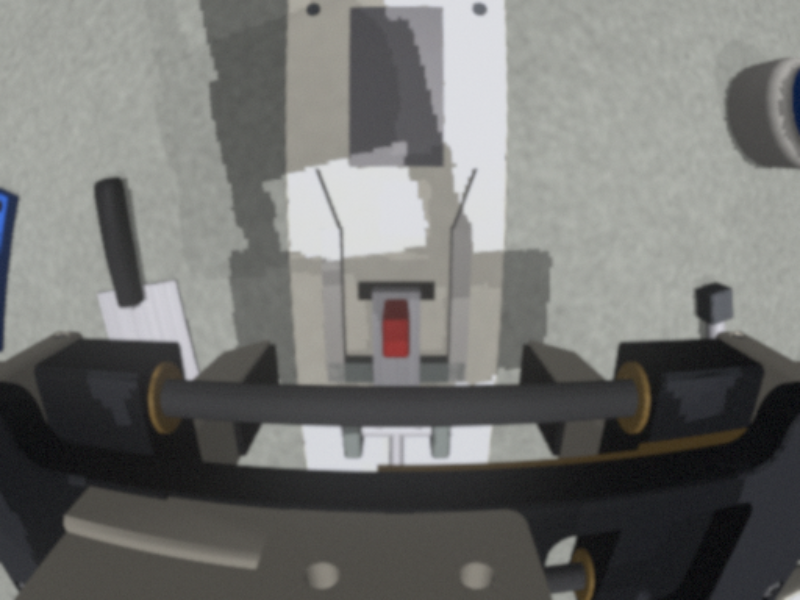

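```bash
python3 -m handwheel '[[[1.3,0,-0.1,0],[1.3,0,-0.1,0],[0,0,0,0],[0,0,0,0],[0,0,0,0]]]'
python3 - <<'E'
from h import *
goto([573.3,163.5,41.5],np.pi/2-.091)
E
python3 -m handwheel '[[[0,0,0,0],[0,0,0,0],[0,0,0,0],[0,0,0,0],[0,0,0,0],[0,0,0,0],[0,0,0,0],[0,0,0,0]]]' 0
```

```text
time: 4.4
tool_pos: [574.0, 162.7, 42.2]
tcp_rot: [0.272, 1.569, 0.18]
contact_force: [-0.1, -0.4, 0.5]
grip_width: 91.8
t 4.4 tcp [574.  162.7  42.2] F [-0.1 -0.4  0.5] w 91.8 jaw 1.4791
shift now [ 0.07  0.07 -0.07]
turn -0.001 shift after turn [ 0.07  0.07 -0.07] q6 -1.3314205744045644
time: 5.07
tool_pos: [573.1, 162.5, 40.8]
tcp_rot: [1.988, 1.571, 1.896]
contact_force: [-0.3, -0.5, 0.1]
grip_width: 42.9
```

```bash
python3 -m handwheel '[[[0,0,0,0],[0,0,0,0],[0,0,0,0],[0,0,0,0],[0,0,0,0],[0,0,0,0],[0,0,0,0],[0,0,0,0]]]' 0
python3 - <<'E'
import numpy as np
# grasp point at (-66, 26) rel hinge at th=0 ; displacement (station x, z) in cm per angle
p0=None
for t in np.arange(0,.81,.1):
    c,s=np.cos(t),np.sin(t); p=np.array([-66*c+26*s,66*s+26*c])
    if p0 is None:p0=p
    print(round(t,1),((p-p0)/10).round(2));
E
```

```text
time: 5.73
tool_pos: [573.1, 162.5, 40.8]
tcp_rot: [1.082, 1.571, 0.99]
contact_force: [0.4, -0.3, -0.9]
grip_width: 0.1
0.0 [0. 0.]
0.1 [0.29 0.65]
0.2 [0.65 1.26]
0.3 [1.06 1.83]
0.4 [1.53 2.36]
0.5 [2.05 2.85]
0.6 [2.62 3.27]
0.7 [3.23 3.64]
0.8 [3.87 3.95]
```

The fingers shut to 0.1 mm, so they didn't get the tab. I'll look.

Run:
```python
from h import *
W=grab('w4'); save('w4',cv2.resize(W['im'],(800,600)))
im,d=bot.capture('scene'); r=im[130:260,260:370]; save('s4',cv2.resize(r,None,fx=4.6,fy=4.6,interpolation=cv2.INTER_CUBIC))
print(bot.get_obs()['grip_width'])
```

```text
0.18737048846822332
```

View pics/w4.png

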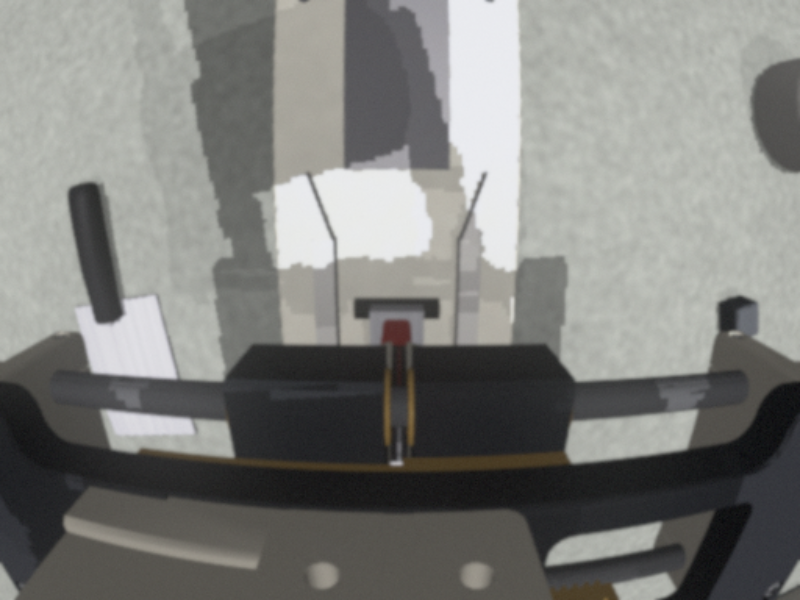

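View pics/s4.png

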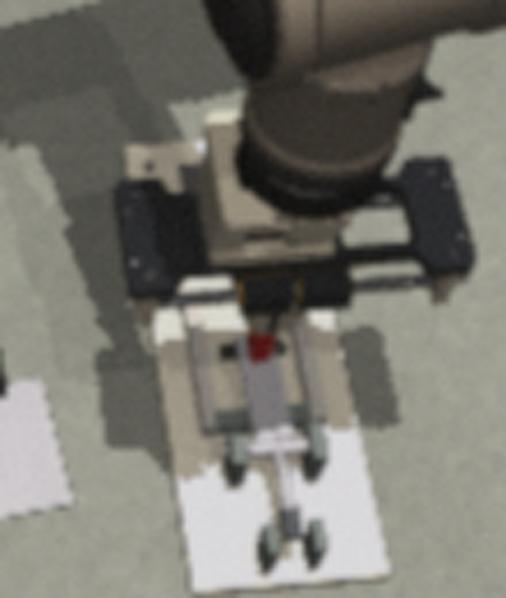

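Run:
```python
from h import *
W=dict(np.load('w4.npz')); o,M=st(); T=o['tool_pos']
def fp(p):
    q=W['R'].T@(np.array(p)-W['p']); th=np.arccos(q[2]/np.linalg.norm(q)); a=np.arctan2(q[1],q[0]); r=W['f']*th
    return ((np.array([W['cx']+r*np.cos(a),W['cy']+r*np.sin(a)])+.5)*1.5625-.5).round(0)
print('tcp',T,fp(T),'grasp',fp(T-19*M[:,0]),'49 back',fp(T-49*M[:,0]))
x=np.array([np.cos(.091),-np.sin(.091),0])
for z in (36,72):
  for dx in (-9,9): print('tab',z,dx,fp(np.array([573.3,163.5,z])+dx*x))
print(fp([574,163.5,60]),W['p'])
im=W['im'][190:300,205:305]; save('w4c',cv2.resize(im,None,fx=5.4,fy=5.4,interpolation=cv2.INTER_CUBIC))
d=W['d'][215:250:4,245:266:3]; print(d.round(0))
print(np.array([[ (W['p']+fray(W,a,b)/(W['R'].T@fray(W,a,b))[2]*W['d'][b,a]).round(0) for a in (246,250,253,257,262)] for b in (205,210,215,220,225,230,240)]))
```

```text
tcp [573.09509912 162.47276864  40.77594089] [395. 337.] grasp [395. 353.] 49 back [394. 386.]
tab 36 -9 [398. 314.]
tab 36 9 [398. 352.]
tab 72 -9 [398. 343.]
tab 72 9 [398. 387.]
[398. 355.] [505.62910469 170.10530343 231.01061379]
[[183. 180. 182. 181. 182. 181. 185.]
 [175. 166. 167. 175. 173. 167. 166.]
 [ 90. 159. 165. 164. 164. 164. 160.]
 [ 86. 154. 159. 160. 157. 158.  88.]
 [ 84. 149. 153. 153. 153. 153.  88.]
 [ 81.  87. 148. 149. 147. 148.  86.]
 [ 79.  83. 143. 144. 143.  87.  83.]
 [ 78.  83. 140. 138. 139.  88.  82.]
 [ 74.  80.  87.  86.  87.  88.  80.]]
[[[566. 158.  38.]
  [565. 161.  41.]
  [566. 163.  40.]
  [566. 166.  41.]
  [568. 169.  36.]]

 [[566. 159.  50.]
  [566. 161.  50.]
  [566. 163.  50.]
  [566. 166.  51.]
  [567. 169.  49.]]

 [[566. 159.  60.]
  [566. 162.  60.]
  [566. 163.  61.]
  [567. 166.  59.]
  [567. 169.  59.]]

 [[563. 160.  77.]
  [563. 162.  77.]
  [566. 163.  69.]
  [566. 166.  68.]
  [564. 169.  75.]]

 [[538. 164. 149.]
  [564. 162.  82.]
  [565. 164.  79.]
  [565. 166.  80.]
  [563. 169.  85.]]

 [[538. 164. 151.]
  [563. 162.  91.]
  [565. 164.  87.]
  [565. 166.  86.]
  [564. 168.  90.]]

 [[538. 165. 159.]
  [542. 165. 149.]
  [565. 164.  99.]
  [565. 166. 100.]
  [540. 169. 155.]]]
```

View pics/w4c.png

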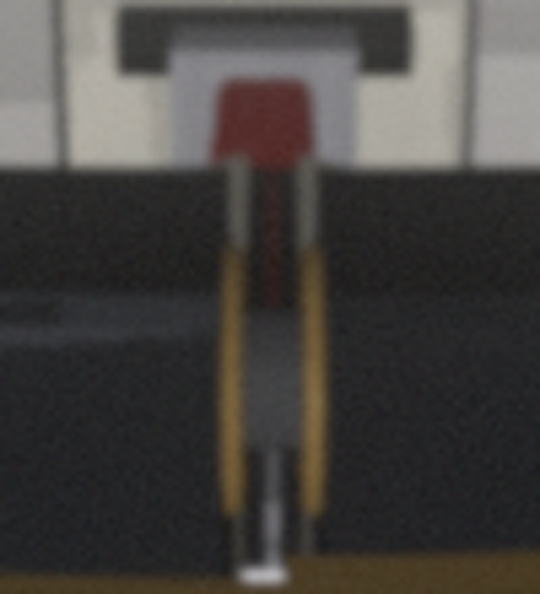

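Run:
```python
from h import *
for n in ['w1','w4']:
    W=dict(np.load(n+'.npz')); d=W['d']; T=W['p']+ (np.array([573.1,162.5,40.8])-np.load('w4.npz')['p'] if 1 else 0)
    o,M=st()
    # express cloud in tool frame (assume orientation about same)
    v,u=np.nonzero((d>0)&(d<230)); 
    P=np.array([W['p']+fray(W,a,b)/(W['R'].T@fray(W,a,b))[2]*d[b,a] for a,b in zip(u,v)])
    # tool frame via camera-relative
    Wc=dict(np.load('w4.npz')); 
    Q=(P-W['p'])@W['R']          # camera coords
    # cam->tool from w4: tool pose known
    t=(np.array([573.1,162.5,40.8])-Wc['p'])@Wc['R']; Rt=Wc['R'].T@M
    L=(Q-t)@Rt
    k=(L[:,0]>-60)&(L[:,0]<20)&(abs(L[:,2])<25)&(abs(L[:,1])<70)
    for lo in range(-60,20,5):
        j=k&(L[:,0]>=lo)&(L[:,0]<lo+5)
        if j.sum(): print(n,'toolx',lo,j.sum(),'y',np.percentile(L[j,1],[0,50,100]).round(0),'z',np.percentile(L[j,2],[0,50,100]).round(0))
```

```text
w1 toolx -60 306 y [-62. -44.  65.] z [-11. -10.  11.]
w1 toolx -55 300 y [-62.  47.  64.] z [-11. -10.  -1.]
w1 toolx -50 299 y [-61. -44.  64.] z [-11. -10.   1.]
w1 toolx -45 254 y [-61.  47.  62.] z [-10.  -9.   3.]
w1 toolx -40 223 y [-56. -44.  59.] z [-11.  -8.   5.]
w1 toolx -35 106 y [-50.  47.  52.] z [-10.  -4.   7.]
w4 toolx -60 42 y [-2.  1.  3.] z [-10.  -8.  -8.]
w4 toolx -55 61 y [-2.  1.  5.] z [-10.  -9.  -7.]
w4 toolx -50 52 y [-2.  1.  5.] z [-10.  -9.  -8.]
w4 toolx -45 58 y [-2.  2.  6.] z [-11.  -9.  -8.]
w4 toolx -40 59 y [-5.  1.  8.] z [-10.  -9.  -8.]
w4 toolx -35 41 y [-4.  2.  7.] z [-10. -10.  -8.]
w4 toolx -30 18 y [-5.  1.  4.] z [-8. -7. -7.]
w4 toolx -25 48 y [-5.  0.  6.] z [-8. -7. -5.]
w4 toolx -20 56 y [-5.  1.  6.] z [-8. -7. -5.]
w4 toolx -15 43 y [-5.  1.  7.] z [-8. -7. -6.]
w4 toolx -10 46 y [-5.  0.  7.] z [-8. -7. -5.]
w4 toolx -5 43 y [-5.  1.  6.] z [-8. -7. -5.]
w4 toolx 0 116 y [-11.   2.  12.] z [-10.  -6.   5.]
w4 toolx 5 413 y [-11.  -1.  13.] z [-11.  -7.   6.]
w4 toolx 10 77 y [-19.   1.  19.] z [-11. -10.  -6.]
w4 toolx 15 1429 y [-39.   1.  39.] z [-25.  -9.  11.]
```

The wrist depth cloud puts the visible fingertips about 32 mm behind the reported TCP, both open and shut. So the fingers closed above the 72 mm tab. I'll open, go lower while watching the force, and close again.

```bash
python3 -m handwheel '[[[0,0,0,0],[0,0,0,0],[0,0,0,0],[0,0,0,0],[0,0,0,0],[0,0,0,0]]]' 0.45; python3 -m handwheel '[[[0.8,0.08,0,0],[0.8,0,0,0],[0,0,0,0],[0,0,0,0]]]'
python3 - <<'E'
from h import *
goto([573.3,163.5,25],np.pi/2-.091)
W=grab('w5'); save('w5',cv2.resize(W['im'],(800,600)))
E
```

```text
time: 6.33
tool_pos: [573.1, 162.5, 40.8]
tcp_rot: [1.167, 1.571, 1.075]
contact_force: [-0.1, 1.0, -0.6]
grip_width: 35.9
time: 6.67
tool_pos: [572.4, 163.2, 23.7]
tcp_rot: [-2.929, 1.569, -3.02]
contact_force: [0.8, -0.4, -0.1]
grip_width: 41.8
t 6.67 tcp [572.4 163.2  23.7] F [ 0.8 -0.4 -0.1] w 41.8 jaw 1.4791
shift now [-0.13  0.04  0.08]
turn -0.001 shift after turn [-0.13  0.04  0.08] q6 -1.3301843198415242
```

View pics/w5.png

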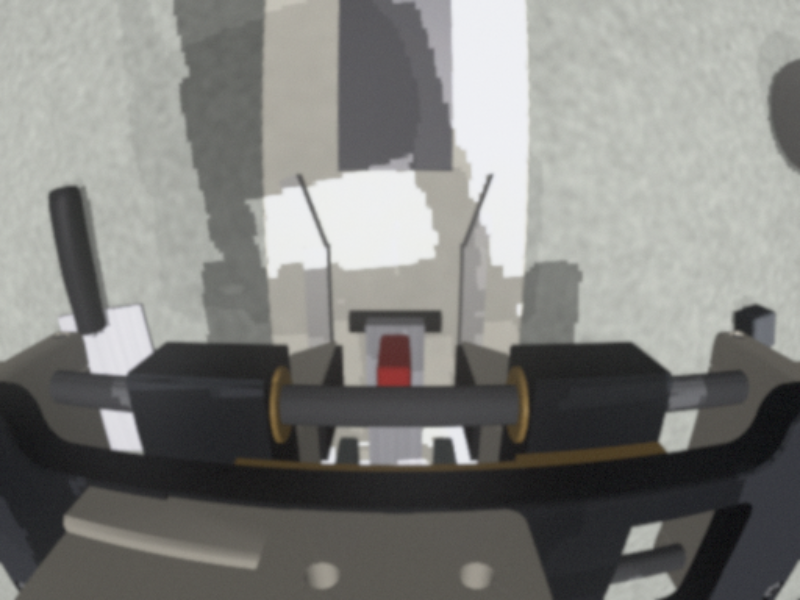

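```bash
python3 -m handwheel '[[[0,0,0,0],[0,0,0,0],[0,0,0,0],[0,0,0,0],[0,0,0,0],[0,0,0,0],[0,0,0,0],[0,0,0,0]]]' 0
```

```text
time: 7.38
tool_pos: [573.1, 161.5, 24.9]
tcp_rot: [-1.685, 1.568, -1.776]
contact_force: [-0.6, -6.4, 1.0]
grip_width: 11.6
```

```bash
python3 -m handwheel '[[[-0.32,0,0.15,0],[-0.32,0,0.18,0],[-0.31,0,0.2,0],[-0.3,0,0.2,0],[-0.29,0,0.22,0],[-0.28,0,0.23,0],[-0.26,0,0.25,0],[-0.25,0,0.26,0]]]';  python3 -m handwheel '[[[-0.24,0,0.28,0],[-0.23,0,0.28,0],[-0.2,0,0.3,0],[-0.2,0,0.3,0],[-0.18,0,0.32,0],[-0.17,0,0.32,0],[0,0,0,0],[0,0,0,0]]]'
python3 - <<'E'
from h import *
W=grab('w6'); save('w6',cv2.resize(W['im'],(800,600)))
im,d=bot.capture('scene'); r=im[130:260,260:370]; save('s6',cv2.resize(r,None,fx=4.6,fy=4.6,interpolation=cv2.INTER_CUBIC))
E
```

```text
time: 8.05
tool_pos: [587.7, 160.1, 46.5]
tcp_rot: [-2.665, 1.564, -2.757]
contact_force: [-2.4, -5.9, -4.7]
grip_width: 11.5
time: 8.72
tool_pos: [607.1, 158.4, 60.0]
tcp_rot: [-2.293, 1.567, -2.385]
contact_force: [-1.8, -6.3, 0.8]
grip_width: 11.9
```

View pics/w6.png

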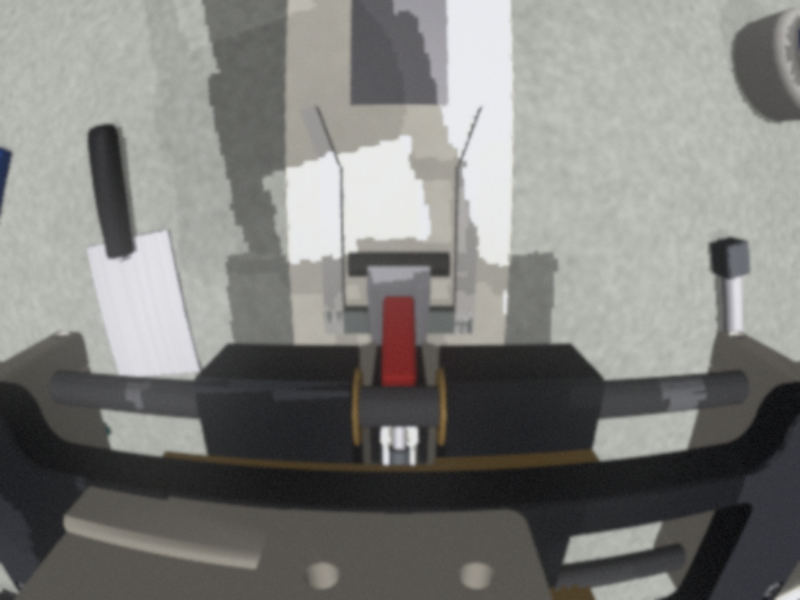

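View pics/s6.png

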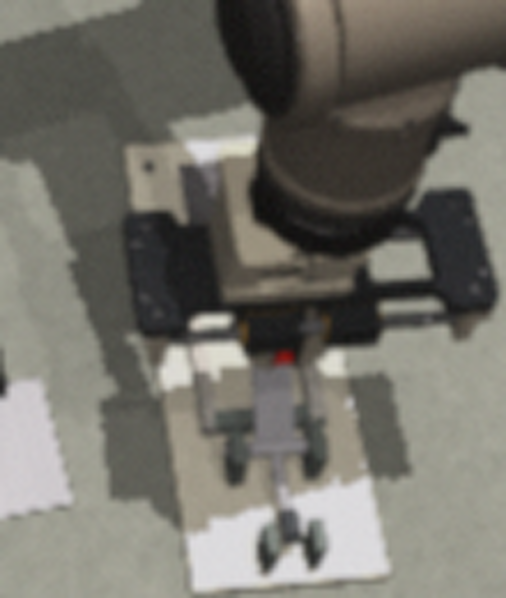

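The clip is up at about 0.7 rad: the arc was followed, and the foot shows raised at (398,263). Releasing and backing off upward.

```bash
python3 -m handwheel '[[[0,0,0,0],[0,0,0,0],[0,0,0,0],[0,0,0,0],[0,0,0,0],[0,0,0,0]]]' 1; python3 -m handwheel '[[[-2,0,0,0],[-3.5,0,0,0],[-3.5,0,-1.5,0],[-3,0,-2.5,0],[0,-2,-3,0],[0,-3,-2,0],[0,-3,0,0],[0,-3,0,0]]]'
python3 - <<'E'
from h import *
W=grab('w7'); save('w7',cv2.resize(W['im'],(800,600)))
goto([495,-141,150],np.pi/2-.489)
E
```

```text
time: 9.32
tool_pos: [607.9, 160.3, 60.3]
tcp_rot: [1.265, 1.571, 1.174]
contact_force: [-0.5, -0.8, 0.0]
grip_width: 46.8
time: 9.98
tool_pos: [507.0, 58.4, 181.1]
tcp_rot: [0.179, 1.57, 0.089]
contact_force: [1.2, -1.0, -0.8]
grip_width: 91.2
t 10.03 tcp [507.3  53.4 180.9] F [ 1.6 -4.  -0.1] w 91.6 jaw 1.4781
shift now [  3.15 -19.46   0.57]
turn 0.396 shift after turn [  3.15 -17.73   8.04] q6 -1.5203658577367842
```

View pics/w7.png

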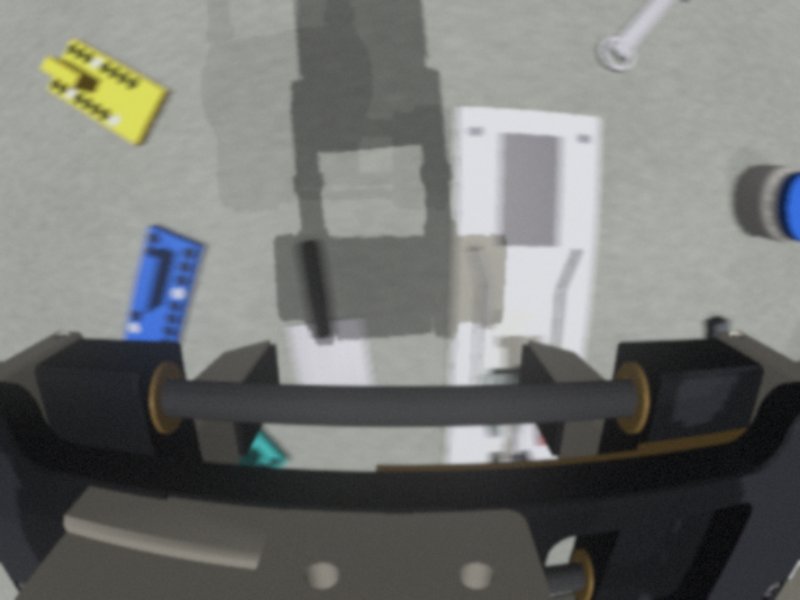

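```bash
python3 -m handwheel '[[[0,-2.2,-0.5,0.1],[0,-2.2,0,0.1],[0,-2.2,0.2,0.1],[0,-2.2,0.5,0.096],[0,-2.5,0.9,0],[0,-2.5,1,0],[0,-2.3,1,0],[0,-2,1,0]]]'; python3 -m handwheel '[[[0,0,0,0],[0,0,0,0]]]'
python3 - <<'E'
from h import *
W=grab('w8'); save('w8',cv2.resize(W['im'],(800,600)))
goto([495,-141,150],np.pi/2-.489)
im,d=bot.capture('top'); save('t8',cv2.resize(im[140:260,170:330],(800,600),interpolation=cv2.INTER_CUBIC))
E
```

```text
time: 10.7
tool_pos: [479.5, -129.9, 180.4]
tcp_rot: [0.028, 1.57, -0.46]
contact_force: [0.6, 0.2, -0.5]
grip_width: 91.8
time: 10.87
tool_pos: [479.7, -129.3, 180.2]
tcp_rot: [1.853, 1.57, 1.363]
contact_force: [0.0, 0.1, -0.2]
grip_width: 91.7
t 10.92 tcp [ 479.7 -128.4  180.2] F [-0.3 -0.   0.1] w 91.9 jaw 1.082
shift now [ 3.02 -0.39  1.95]
turn 0.0 shift after turn [ 3.02 -0.39  1.95] q6 -1.4985995422138496
```

View pics/w8.png

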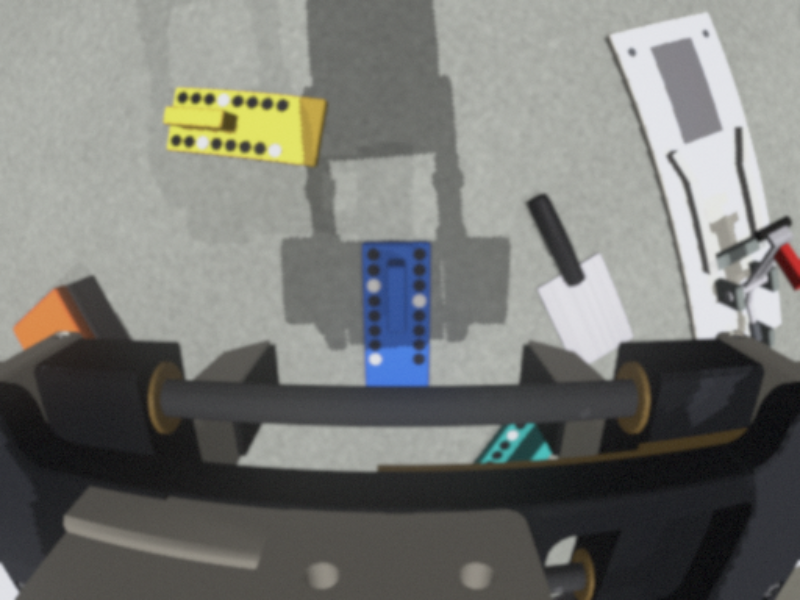

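View pics/t8.png

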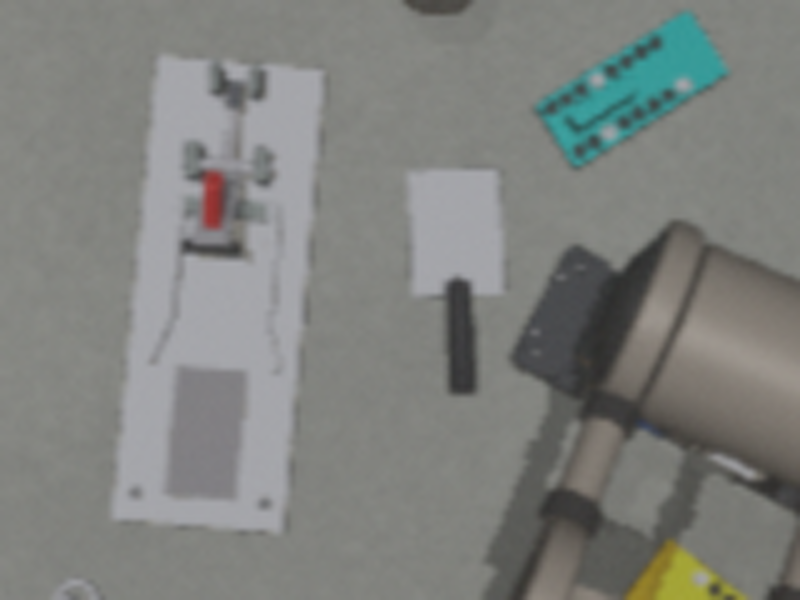

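The clip stays up (red tab lies back at (213,200) in the top crop). In the wrist view the blue slab spans (362–430, 242–385), with the rib at (387–405, 262–350), nearer the robot. Measuring both.

Run:
```python
from h import *
W=dict(np.load('w8.npz')); s=1/1.5625
f=lambda a,b,z: fz(W,(a+.5)*s-.5,(b+.5)*s-.5,z)
for n,a,b,z in [('nl',362,241,14),('nr',430,241,14),('ml',366,380,14),('mr',429,380,14)]: print(n,f(a,b,z).round(1))
im=W['im']; hsv=cv2.cvtColor(im,cv2.COLOR_RGB2HSV); d=W['d']
b=(hsv[...,0]>105)&(hsv[...,0]<125)&(hsv[...,1]>120); b[:, :225]=0; b[:,285:]=0; b[:150]=0
v,u=np.nonzero(b&(d>0)); P=np.array([W['p']+fray(W,a,c)/(W['R'].T@fray(W,a,c))[2]*d[c,a] for a,c in zip(u,v)])
h=P[:,2]>42; l=(P[:,2]<20)&(P[:,2]>8)
print('rib',h.sum(),P[h].mean(0).round(1),cv2.minAreaRect(P[h][:,:2].astype(np.float32)),P[h][:,2].max())
print('slab',cv2.minAreaRect(P[l][:,:2].astype(np.float32)))
save('w8c',cv2.resize(im[145:255,220:290],None,fx=5,fy=5,interpolation=cv2.INTER_CUBIC))
```

```text
nl [ 449.7 -143.5   14. ]
nr [474.5 -97.1  14. ]
ml [ 553.5 -197.9   14. ]
mr [ 578.5 -151.1   14. ]
rib 555 [ 492.4 -135.9   63.3] ((485.33526611328125, -132.04051208496094), (12.66988754272461, 73.79209899902344), 61.60891342163086) 291.7119478178678
slab ((517.074951171875, -149.40310668945312), (52.286617279052734, 120.6122055053711), 62.19826889038086)
```

View pics/w8c.png

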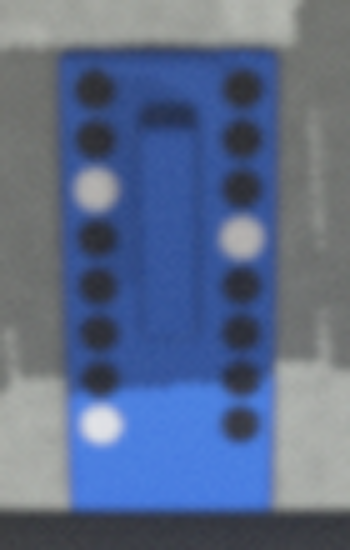

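Run:
```python
from h import *
goto([495.3,-137.6,40],np.pi/2-.482)
```

```text
t 10.97 tcp [ 479.7 -127.9  180.2] F [ 0.5  0.4 -0.1] w 91.7 jaw 1.0831
shift now [14.02 -0.13  1.84]
turn -0.006 shift after turn [14.02 -0.14  1.84] q6 -1.498668425206625
```

```bash
python3 -m handwheel '[[[3,-0.1,0.6,-0.006],[3,0,0.6,0],[3,0,0.6,0],[3,0,0,0],[2,0,0,0],[0,0,0,0],[0,0,0,0]]]' 0.6
python3 - <<'E'
from h import *
W=grab('w9'); save('w9',cv2.resize(W['im'],(800,600)))
goto([495.3,-137.6,-10],np.pi/2-.482)
E
```

```text
time: 11.55
tool_pos: [494.9, -136.6, 39.9]
tcp_rot: [3.1, 1.569, 2.619]
contact_force: [0.1, 0.4, 0.5]
grip_width: 55.6
t 11.6 tcp [ 495.9 -137.2   41.1] F [-0.2  0.5  0.3] w 55.4 jaw 1.0901
shift now [ 5.11 -0.06 -0.04]
turn 0.001 shift after turn [ 5.11 -0.06 -0.04] q6 -1.5095143104549236
```

View pics/w9.png

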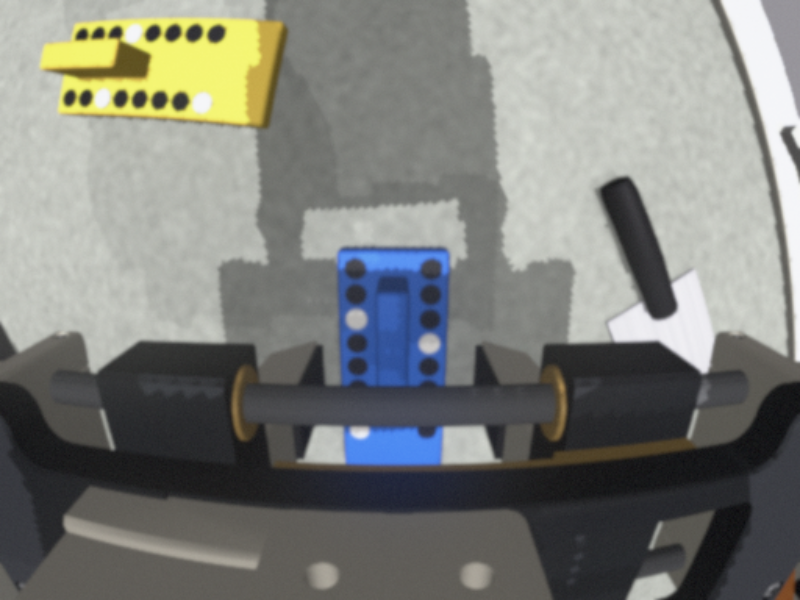

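```bash
python3 -m handwheel '[[[1.5,-0.2,0,0],[1.5,0,0,0],[1.0,0,0,0],[0,0,0,0],[0,0,0,0]]]'
python3 - <<'E'
from h import *
W=grab('w10'); save('w10',cv2.resize(W['im'],(800,600)))
goto([495.3,-137.6,-10],np.pi/2-.482)
E
```

```text
time: 12.02
tool_pos: [494.8, -139.6, 1.1]
tcp_rot: [0.182, 1.57, -0.3]
contact_force: [0.0, 0.0, -0.3]
grip_width: 54.6
t 12.07 tcp [ 495.  -139.8    1.4] F [1.8 0.  0.1] w 54.9 jaw 1.0892
shift now [ 1.14  0.2  -0.08]
turn 0.0 shift after turn [ 1.14  0.2  -0.08] q6 -1.5136249110229083
```

View pics/w10.png

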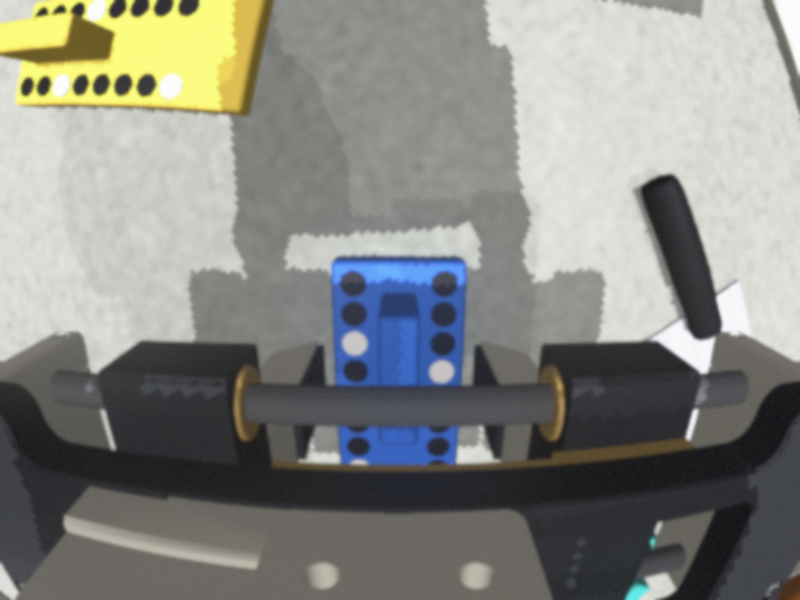

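```bash
python3 -m handwheel '[[[0.5,0,0,0],[0.5,0,0,0],[0,0,0,0]]]'; python3 -m handwheel '[[[0,0,0,0],[0,0,0,0],[0,0,0,0],[0,0,0,0],[0,0,0,0],[0,0,0,0],[0,0,0,0],[0,0,0,0]]]' 0
python3 - <<'E'
from h import *
W=grab('w11'); save('w11',cv2.resize(W['im'],(800,600)))
d=W['d'];o,M=st()
v,u=np.nonzero((d>0)&(d<230)); P=np.array([W['p']+fray(W,a,b)/(W['R'].T@fray(W,a,b))[2]*d[b,a] for a,b in zip(u,v)])
L=(P-o['tool_pos'])@M
k=(abs(L[:,2])<40)&(abs(L[:,1])<30)&(P[:,2]<80)
for lo in range(10,80,5):
    j=k&(P[:,2]>=lo)&(P[:,2]<lo+5)
    if j.sum(): print('z',lo,j.sum(),'y',np.percentile(L[j,1],[0,50,100]).round(0),'tz',np.percentile(L[j,2],[0,50,100]).round(0))
E
```

```text
time: 12.32
tool_pos: [493.9, -139.5, -10.2]
tcp_rot: [3.056, 1.57, 2.574]
contact_force: [0.1, 0.7, -0.1]
grip_width: 55.1
time: 12.98
tool_pos: [494.3, -139.6, -9.7]
tcp_rot: [0.664, 1.571, 0.182]
contact_force: [0.5, 0.2, 0.2]
grip_width: 14.0
z 10 3759 y [-25.   2.  29.] tz [-36. -24.  40.]
z 15 83 y [-22.   2.  26.] tz [-36. -24.  -7.]
z 20 93 y [-10.   2.  14.] tz [-25. -24.  -8.]
z 25 148 y [-14.   2.  17.] tz [-25. -11.  -9.]
z 30 178 y [-13.   2.  17.] tz [-24. -11.  -8.]
z 35 197 y [-13.   2.  16.] tz [-25. -11.  -9.]
z 40 208 y [-12.   2.  16.] tz [-24. -11.  22.]
z 45 1804 y [-12.   2.  16.] tz [-24.  -9.  27.]
z 50 127 y [-11.  -5.  14.] tz [-11. -10.  10.]
z 55 71 y [-10.   9.  14.] tz [-11. -10.  10.]
z 60 32 y [-5.  9.  9.] tz [ 1.  5. 10.]
z 65 275 y [-8.  9. 11.] tz [-3.  4. 11.]
z 70 46 y [-8.  2. 11.] tz [-4.  1.  6.]
z 75 45 y [-8. 11. 11.] tz [-7. -2.  5.]
```

View pics/w11.png

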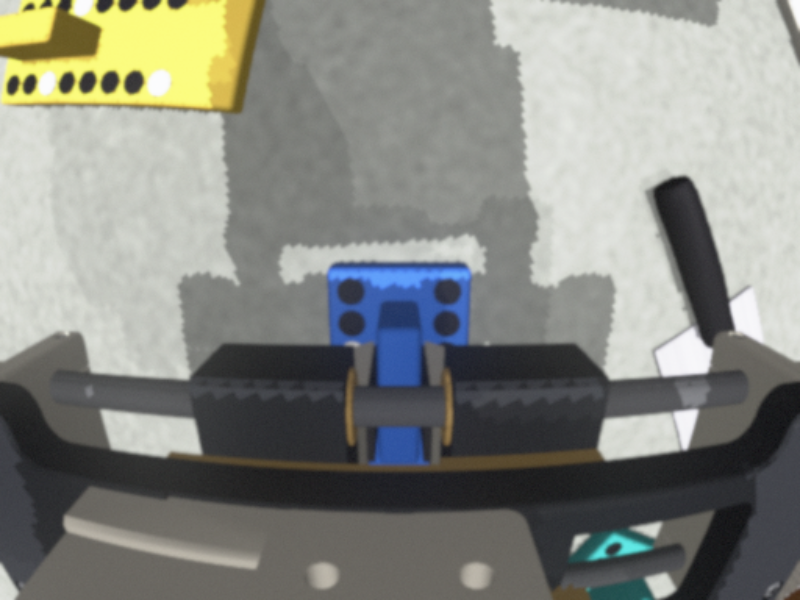

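The rib is gripped at 14.0 mm and the fingertips show about 8 mm above the slab. Fingers and plate both appear 2 mm to +y in the wrist camera's tool frame. So I take the station's y from the tab grasp: home is about (540.2,164.5), yaw −0.091.

```bash
python3 -m handwheel '[[[-1,0,0,0],[-2,0,0,0],[-2,0,0,-0.1],[-1.5,0,0,-0.1],[0,0,0,-0.1],[0,0,0,-0.09],[0,0,0,0],[0,0,0,0]]]'
python3 - <<'E'
from h import *
goto([397.8,177.5,50],np.pi/2-.091)
E
```

```text
time: 13.7
tool_pos: [494.1, -139.5, 55.6]
tcp_rot: [1.874, 1.571, 1.779]
contact_force: [-0.2, -0.3, -1.5]
grip_width: 13.9
t 13.7 tcp [ 494.1 -139.5   55.6] F [-0.2 -0.3 -1.5] w 13.9 jaw 1.4763
shift now [  0.56  30.65 -12.58]
turn -0.003 shift after turn [  0.56  30.69 -12.47] q6 -1.9010384320991514
```

```bash
python3 -m handwheel '[[[0,1.5,-0.7,-0.003],[0,3,-1.3,0],[0,3.2,-1.3,0],[0,3.4,-1.4,0],[0,3.4,-1.4,0],[0,3.4,-1.4,0],[0,3.4,-1.4,0],[0,3.4,-1.4,0]]]';python3 -m handwheel '[[[0,3,-1.2,0],[0,2,-0.7,0],[0,1,-0.3,0],[0,0,0,0],[0,0,0,0],[0,0,0,0]]]'
python3 - <<'E'
from h import *
goto([397.8,177.5,6],np.pi/2-.091)
W=grab('w12'); save('w12',cv2.resize(W['im'],(800,600)))
im,d=bot.capture('scene'); save('s12',cv2.resize(im[100:260,200:400],(800,640))[:600])
E
```

```text
time: 14.37
tool_pos: [412.7, 117.0, 55.4]
tcp_rot: [2.767, 1.571, 2.675]
contact_force: [0.8, 0.1, -1.6]
grip_width: 13.8
time: 14.87
tool_pos: [397.4, 176.4, 55.2]
tcp_rot: [-1.327, 1.571, -1.417]
contact_force: [0.1, 0.3, -1.8]
grip_width: 13.6
t 14.87 tcp [397.4 176.4  55.2] F [ 0.1  0.3 -1.8] w 13.6 jaw 1.4806
shift now [4.92 0.11 0.03]
turn 0.001 shift after turn [4.92 0.11 0.03] q6 -1.2389767916530017
```

View pics/w12.png

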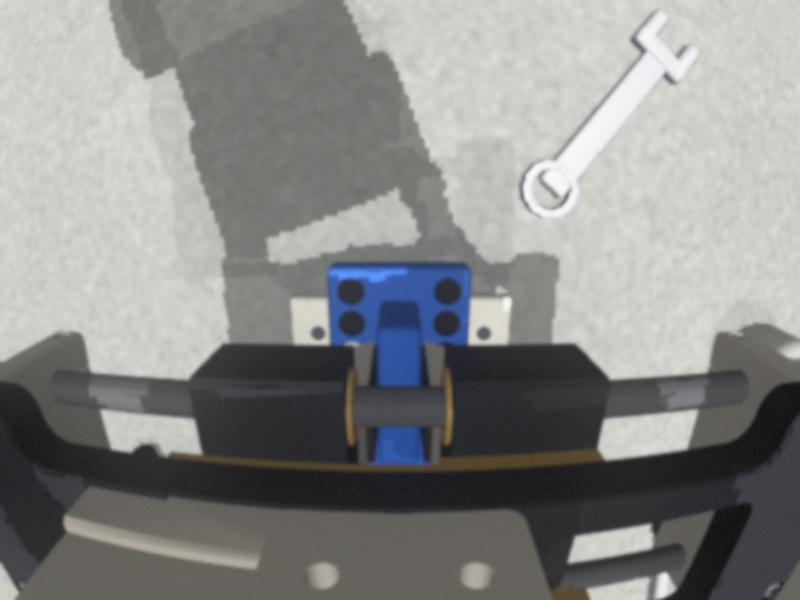

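View pics/s12.png

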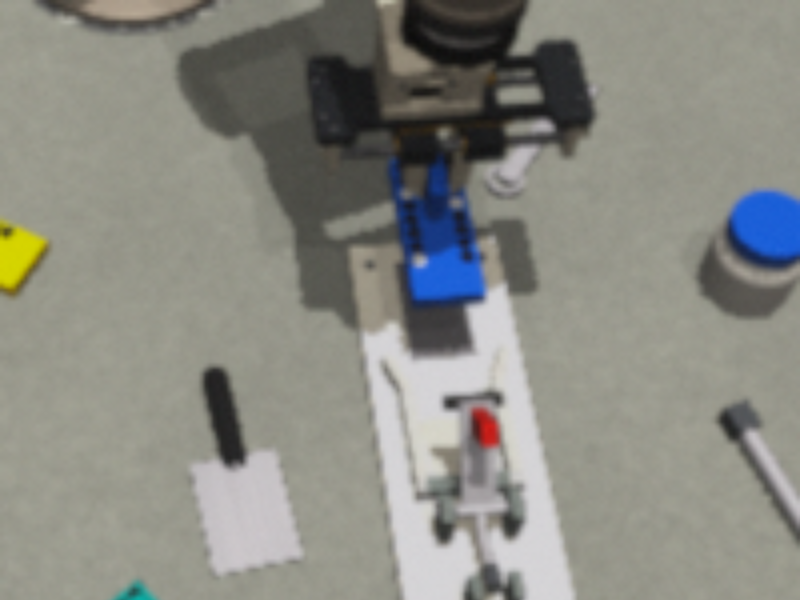

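The plate is level and centred over the base: slab 328–470, base 290–511 in the wrist view. The clip is up. Lowering to just above the floor.

```bash
python3 -m handwheel '[[[1.5,0.1,0,0],[1.5,0,0,0],[1.5,0,0,0],[0.7,0,0,0],[0,0,0,0],[0,0,0,0],[0,0,0,0]]]'
python3 - <<'E'
from h import *
goto([397.8,177.5,1.5],np.pi/2-.091)
E
```

```text
time: 15.55
tool_pos: [397.8, 178.1, 3.9]
tcp_rot: [0.38, 1.57, 0.29]
contact_force: [-0.4, 0.7, -2.4]
grip_width: 13.9
t 15.55 tcp [397.8 178.1   3.9] F [-0.4  0.7 -2.4] w 13.9 jaw 1.4813
shift now [ 0.24 -0.06  0.01]
turn 0.002 shift after turn [ 0.24 -0.06  0.01] q6 -1.2365733535556394
```

```bash
python3 -m handwheel '[[[0.24,-0.06,0,0],[0,0,0.5,0.001],[0,0,1,0],[0,0,1,0],[0,0,1,0],[0,0,0.5,0],[0,0,0,0],[0,0,0,0]]]'
python3 - <<'E'
from h import *
goto([512.3,167.05,1.5],np.pi/2-.091)
W=grab('w13'); save('w13',cv2.resize(W['im'],(800,600)))
im,d=bot.capture('scene'); save('s13',cv2.resize(im[130:260,240:380],(646,600),interpolation=cv2.INTER_CUBIC))
E
```

```text
time: 16.22
tool_pos: [437.0, 173.9, 0.7]
tcp_rot: [-3.055, 1.57, 3.138]
contact_force: [-0.6, 0.3, -1.9]
grip_width: 14.0
t 16.22 tcp [437.  173.9   0.7] F [-0.6  0.3 -1.9] w 14.0 jaw 1.4805
shift now [-0.09 -0.01  7.57]
turn 0.001 shift after turn [-0.09 -0.    7.57] q6 -1.2650344383380903
```

View pics/s13.png

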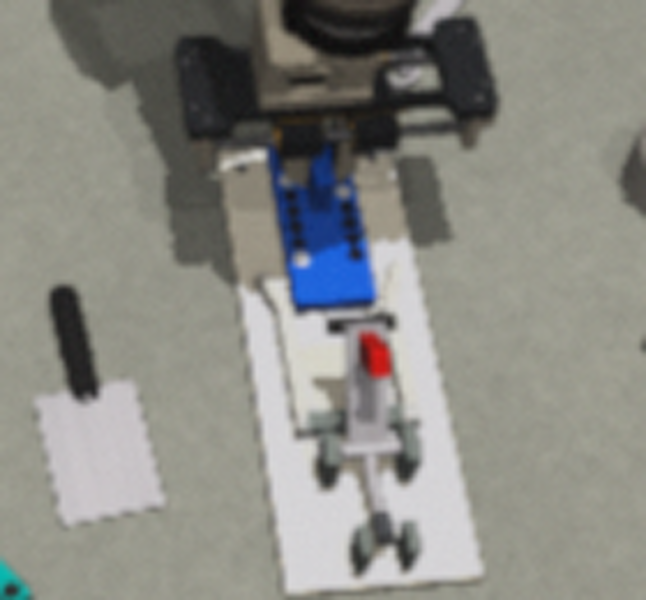

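View pics/w13.png

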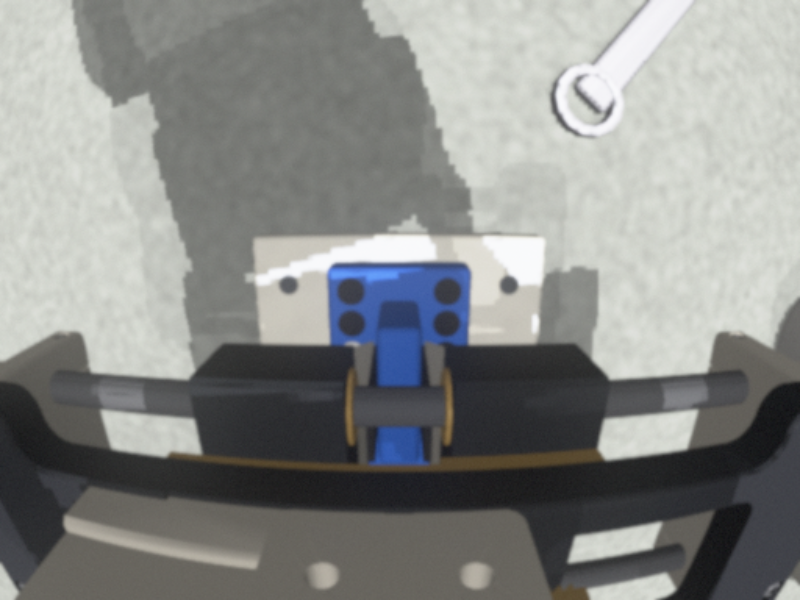

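Wrist view: the base spans 253–545 and the slab 329–469, so the two are concentric. Sliding in, with force checks.

```bash
python3 -m handwheel '[[[0,0,0.5,0],[0,0,0.7,0],[0,0,0.7,0],[0,0,0.7,0],[0,0,0.4,0],[0,0,0,0]]]'; python3 -m handwheel '[[[0,0,0.5,0],[0,0,0.6,0],[0,0,0.6,0],[0,0,0.6,0],[0,0,0.6,0],[0,0,0.4,0],[0,0,0,0]]]'
python3 - <<'E'
from h import *
goto([512.3,167.05,1.5],np.pi/2-.091)
E
```

```text
time: 16.82
tool_pos: [468.2, 171.3, 0.9]
tcp_rot: [0.331, 1.57, 0.241]
contact_force: [0.7, -0.1, -2.4]
grip_width: 13.9
time: 17.4
tool_pos: [500.8, 168.4, 0.9]
tcp_rot: [0.297, 1.57, 0.207]
contact_force: [0.9, -0.5, -2.3]
grip_width: 13.7
t 17.4 tcp [500.8 168.4   0.9] F [ 0.9 -0.5 -2.3] w 13.7 jaw 1.4806
shift now [-0.06 -0.03  1.16]
turn 0.001 shift after turn [-0.06 -0.02  1.16] q6 -1.3014862336292239
```

No contact forces so far. About 11 mm remain, so I'll creep to the stop.

```bash
python3 -m handwheel '[[[0,0,0.3,0],[0,0,0.3,0],[0,0,0.3,0],[0,0,0.1,0],[0,0,0,0]]]'; python3 -m handwheel '[[[0,0,0.1,0],[0,0,0.1,0],[0,0,0,0]]]';  python3 -m handwheel '[[[0,0,0.1,0],[0,0,0.1,0],[0,0,0,0]]]'
```

```text
time: 17.82
tool_pos: [509.9, 167.6, 0.9]
tcp_rot: [0.429, 1.57, 0.34]
contact_force: [0.2, 0.6, -2.4]
grip_width: 13.8
time: 18.07
tool_pos: [511.7, 167.4, 0.9]
tcp_rot: [0.524, 1.571, 0.434]
contact_force: [0.4, 0.2, -2.6]
grip_width: 13.8
time: 18.32
tool_pos: [512.5, 167.2, 0.6]
tcp_rot: [-3.005, 1.569, -3.095]
contact_force: [-5.3, 1.0, -0.9]
grip_width: 13.8
```

Contact with the stop at x = 512.5, where predicted (−5 N). Releasing.

```bash
python3 -m handwheel '[[[0,0,0.05,0],[0,0,0,0],[0,0,0,0],[0,0,0,0],[0,0,0,0],[0,0,0,0],[0,0,0,0]]]' 0.5; python3 -m handwheel '[[[-2,0,-0.1,0],[-3,0,0,0],[-3,0,-1,0],[-3,0,-2,0],[0,0,-2,0],[0,0,0,0],[0,0,0,0]]]'
python3 - <<'E'
from h import *
W=grab('w14'); save('w14',cv2.resize(W['im'],(800,600)))
im,d=bot.capture('scene'); save('s14',cv2.resize(im[130:260,240:380],(646,600),interpolation=cv2.INTER_CUBIC))
goto([607.5,160,60],np.pi/2-.091)
E
```

```text
time: 18.9
tool_pos: [514.2, 167.1, 0.9]
tcp_rot: [0.47, 1.571, 0.381]
contact_force: [0.2, 1.0, -0.3]
grip_width: 45.7
time: 19.48
tool_pos: [463.0, 171.9, 111.3]
tcp_rot: [0.298, 1.57, 0.209]
contact_force: [0.1, 0.5, -0.3]
grip_width: 46.1
t 19.58 tcp [463.8 171.6 110.5] F [-0.5 -0.1  0.1] w 46.2 jaw 1.481
shift now [ 5.05  0.13 14.42]
turn 0.001 shift after turn [ 5.05  0.15 14.42] q6 -1.2816050338313227
```

View pics/w14.png

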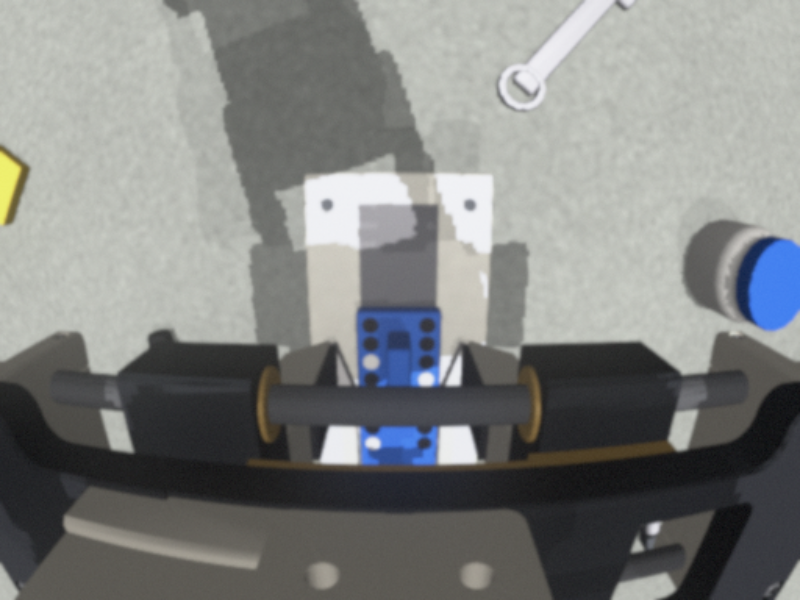

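View pics/s14.png

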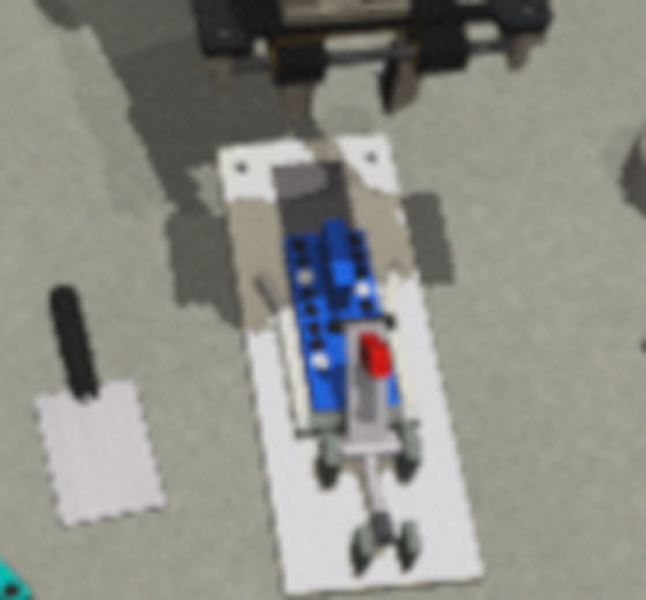

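Run:
```python
from h import *
W=dict(np.load('w14.npz')); s=1/1.5625
f=lambda a,b,z: fz(W,(a+.5)*s-.5,(b+.5)*s-.5,z)
a=f(399,175,10); e=f(399,309,24); e2=f(399,309,10); print('base edge',a,'plate end top',e,'bottom',e2,'diff (want 85)',e[0]-a[0],e2[0]-a[0])
l,r=f(358,316,24),f(440,316,24); print('plate mid', (l+r)/2, 'home line y at x', 164.5-(((l+r)/2)[0]-540.2)*.0913)
b1,b2=f(306,240,10),f(492,240,10); print('base mid',(b1+b2)/2,'line',164.5-(((b1+b2)/2)[0]-540.2)*.0913)
im=W['im'][100:260,190:320]; save('w14c',cv2.resize(im,None,fx=4.5,fy=3.7,interpolation=cv2.INTER_CUBIC))
goto([610,160,60],np.pi/2-.091)
```

```text
base edge [393.95299988 179.6695493   10.        ] plate end top [475.90806388 172.32438768  24.        ] bottom [479.97287117 171.9736798   10.        ] diff (want 85) 81.95506399083934 86.01987128143486
plate mid [480.47630878 171.91806578  24.        ] home line y at x 169.95277300836906
base mid [434.31068784 176.06910032  10.        ] line 174.16769420058603
t 19.58 tcp [463.8 171.6 110.5] F [-0.5 -0.1  0.1] w 46.2 jaw 1.481
shift now [ 5.05  0.15 14.67]
turn 0.001 shift after turn [ 5.05  0.17 14.66] q6 -1.2816050338313227
```

The plate is home: its end is about 86 mm past the base edge (85 expected) and its centreline is 0.1 mm off the base's in the same view. Back to the raised tab.

```bash
python3 -m handwheel '[[[0,0.1,1.5,0],[0,0,2.5,0],[0,0,2.5,0],[0,0,2.5,0],[0,0,2.5,0],[0,0,2,0],[0,0,1,0],[0,0,0,0]]]';  python3 -m handwheel '[[[0,0,0,0],[0,0,0,0]]]'
python3 - <<'E'
from h import *
goto([607.7,160.0,60.2],np.pi/2-.091)
W=grab('w15'); save('w15',cv2.resize(W['im'],(800,600)))
E
```

```text
time: 20.25
tool_pos: [610.0, 158.8, 109.0]
tcp_rot: [-2.667, 1.57, -2.758]
contact_force: [-0.5, -0.2, -0.6]
grip_width: 45.7
time: 20.42
tool_pos: [607.0, 159.6, 109.9]
tcp_rot: [-2.978, 1.569, -3.068]
contact_force: [-0.7, 1.0, 0.1]
grip_width: 45.8
t 20.42 tcp [607.  159.6 109.9] F [-0.7  1.   0.1] w 45.8 jaw 1.4809
shift now [4.97 0.05 0.07]
turn 0.001 shift after turn [4.97 0.05 0.07] q6 -1.3459498849745193
```

View pics/w15.png

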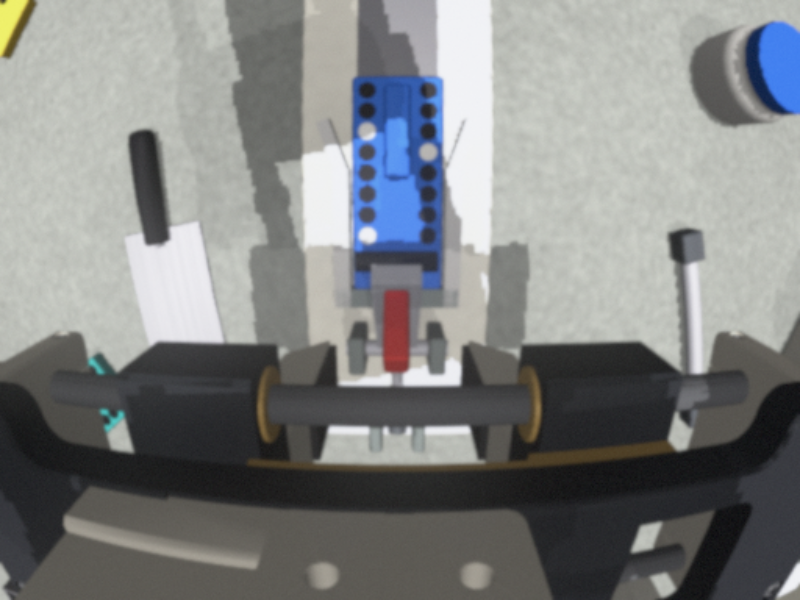

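The plate is between the rails up to the grey stop (row 290) under the raised clip. Descending onto the tab.

```bash
python3 -m handwheel '[[[1,-0.1,0.05,0],[1.5,0,0,0],[1.5,0,0,0],[1,0,0,0],[0,0,0,0],[0,0,0,0]]]';  python3 -m handwheel '[[[0,0,0,0],[0,0,0,0],[0,0,0,0],[0,0,0,0],[0,0,0,0],[0,0,0,0],[0,0,0,0]]]' 0
```

```text
time: 20.97
tool_pos: [607.7, 158.7, 60.4]
tcp_rot: [-2.965, 1.57, -3.055]
contact_force: [-0.7, -0.5, 1.4]
grip_width: 45.7
time: 21.55
tool_pos: [608.3, 158.2, 61.2]
tcp_rot: [-1.047, 1.57, -1.137]
contact_force: [-0.9, -1.8, 3.1]
grip_width: 11.6
```

```bash
python3 -m handwheel '[[[0.17,0,-0.32,0],[0.18,0,-0.32,0],[0.2,0,-0.3,0],[0.2,0,-0.3,0],[0.23,0,-0.28,0],[0.24,0,-0.28,0],[0.25,0,-0.26,0],[0,0,0,0]]]';  python3 -m handwheel '[[[0.26,0,-0.25,0],[0.28,0,-0.23,0],[0.29,0,-0.22,0],[0.3,0,-0.2,0],[0,0,0,0],[0,0,0,0]]]'
python3 - <<'E'
from h import *
W=grab('w16'); save('w16',cv2.resize(W['im'],(800,600)))
goto([607.7,160.0,60.2])
E
```

```text
time: 22.22
tool_pos: [588.0, 160.1, 47.2]
tcp_rot: [-0.127, 1.569, -0.217]
contact_force: [-1.5, -3.3, 6.6]
grip_width: 11.5
time: 22.72
tool_pos: [577.8, 161.0, 35.0]
tcp_rot: [-2.768, 1.569, -2.858]
contact_force: [-4.5, -3.3, 5.0]
grip_width: 11.9
t 22.77 tcp [577.8 161.   35. ] F [-5.2 -3.2  5. ] w 11.6 jaw 1.481
shift now [-2.52  0.16  2.98]
```

View pics/w16.png

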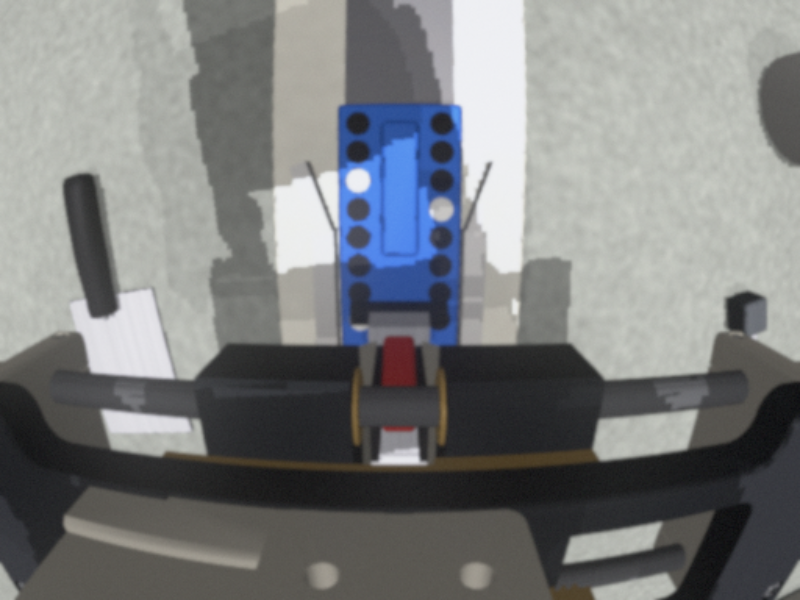

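```bash
python3 -m handwheel '[[[0.15,0,-0.08,0],[0.15,0,-0.05,0],[0,0,0,0]]]'; python3 -m handwheel '[[[0,0,0,0],[0,0,0,0],[0,0,0,0],[0,0,0,0],[0,0,0,0],[0,0,0,0]]]' 0.5; python3 -m handwheel '[[[-2,0,0,0],[-3,0,0,0],[-4,0,0,0],[-4,0,-2,0],[0,0,-4,0],[0,0,-4,0],[0,0,-2,0],[0,0,0,0]]]'
python3 - <<'E'
from h import *
W=grab('w17'); save('w17',cv2.resize(W['im'],(800,600)))
im,d=bot.capture('scene'); save('s17',cv2.resize(im[130:260,240:380],(646,600),interpolation=cv2.INTER_CUBIC)); save('s17f',cv2.resize(im,(800,600)))
im,d=bot.capture('top'); save('t17',cv2.resize(im,(800,600)))
W2=grab('w18')
d=W2['d']; hsv=cv2.cvtColor(W2['im'],cv2.COLOR_RGB2HSV)
red=((hsv[...,0]<8)|(hsv[...,0]>172))&(hsv[...,1]>150)&(d>0); v,u=np.nonzero(red)
P=np.array([W2['p']+fray(W2,a,b)/(W2['R'].T@fray(W2,a,b))[2]*d[b,a] for a,b in zip(u,v)])
k=(abs(P[:,0]-580)<40)&(abs(P[:,1]-163)<30); P=P[k]; print(len(P),P.min(0),P.max(0),P[P[:,2]>np.percentile(P[:,2],60)].mean(0))
goto([573,162,100])
E
```

```text
time: 23.02
tool_pos: [576.0, 161.2, 31.9]
tcp_rot: [-2.884, 1.568, -2.974]
contact_force: [-6.6, -2.5, 6.3]
grip_width: 11.7
time: 23.52
tool_pos: [577.5, 161.5, 31.8]
tcp_rot: [0.948, 1.571, 0.859]
contact_force: [0.5, -0.5, -0.3]
grip_width: 44.7
time: 24.18
tool_pos: [455.2, 172.5, 159.7]
tcp_rot: [-3.123, 1.569, 3.072]
contact_force: [0.1, -0.3, 0.1]
grip_width: 45.9
94 [569.96330891 158.00322015  76.1314721 ] [585.71821545 166.86104943  79.06041517] [576.36238205 162.51498856  78.61077523]
t 24.38 tcp [460.5 172.1 159.3] F [-0.   0.4 -0.3] w 45.9 jaw 1.4808
shift now [5.950e+00 1.000e-02 1.129e+01]
```

View pics/w17.png

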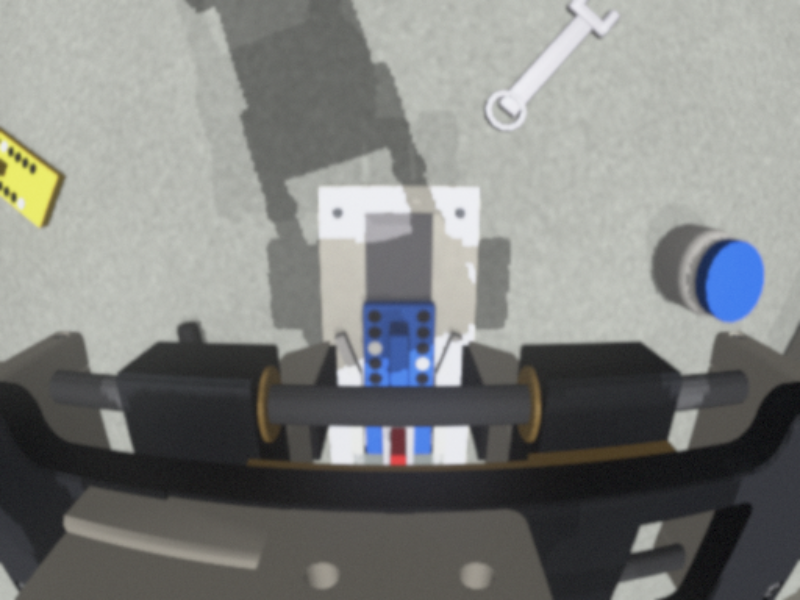

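View pics/s17.png

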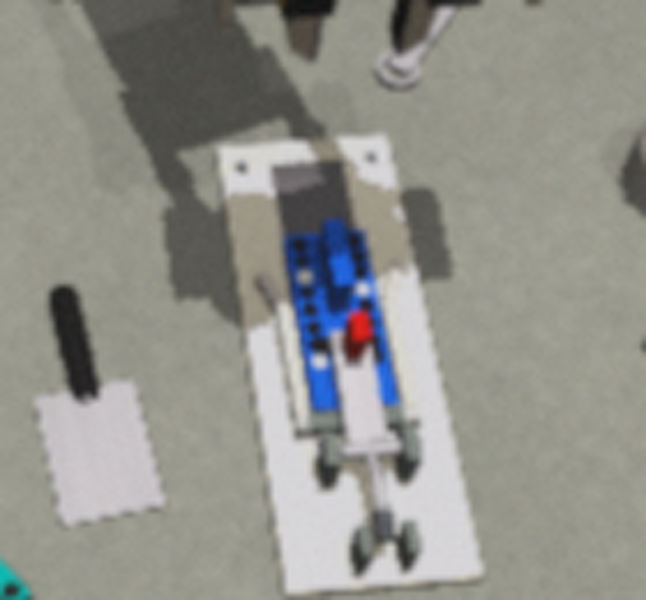

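View pics/t17.png

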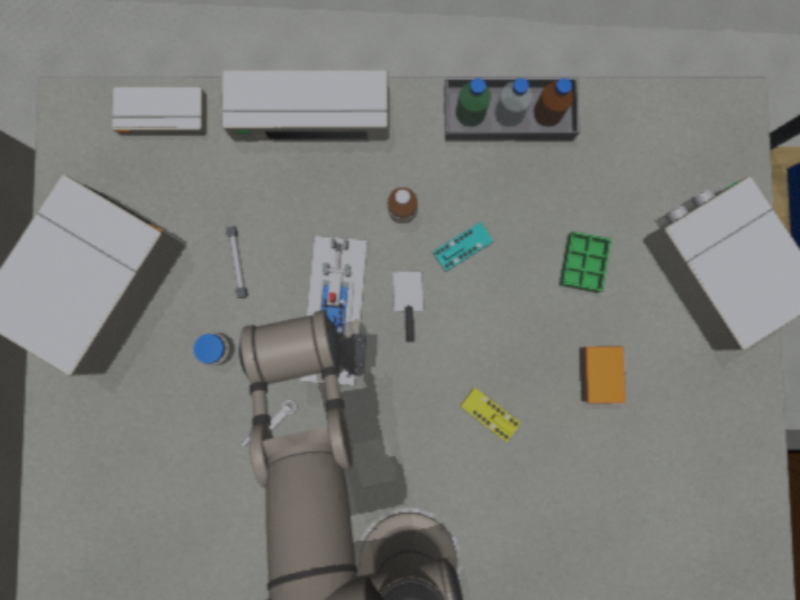

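The tab top is at z = 78.6 (71.6 when shut; 79 expected at 0.11 rad), so the foot is resting on the plate. The bystanders haven't moved and the robot is clear.

```bash
python3 -c "
from plant import bot
o=bot.get_obs(); print(o['time'],o['dq'].round(3),o['contact_force'].round(1)); print(bot.close_job())"
```

```text
24.3833 [-0.004  0.015 -0.006  0.     0.003  0.001] [-0.   0.4 -0.3]
the job is handed in; nothing more can be done
None
```

I loaded the blue plate into the station and handed the job in after 24.4 s of robot time; no verdict was reported.

**What I did:** I lifted the clip by its red tab to about 0.7 rad, and it stayed up after I let go. I carried the plate level by its rib, slid it between the rails to the stop (about 5 N contact), lowered the clip onto it and backed away.

**Last checks:**
- **Plate:** its end lies about 86 mm past the base edge (85 expected when fully home). Its centreline is about 0.1 mm off the base's in the same view. No direct height check was made, but the pictures show it flat between the rails.
- **Clip:** the tab top is at z = 78.6 mm, against 79 mm expected at 0.11 rad, so the foot is on the plate.
- **Surroundings:** the bystanders look unmoved in the top view, except the wrench, which the arm partly covered. The gripper is clear, with no contact force.

**What went wrong or disagreed:**
- **First grip missed:** the jaws shut above the tab. The fingertips really end about 32 mm behind the reported TCP, so I worked with that offset from then on.
- **Camera offset:** the wrist camera showed things about 2 mm to the side compared with what the gripper touched. I corrected for it before inserting the plate.

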